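# Screen a centrifuge rotor and hold a probe on its gauging pad

### The arm

A 6-joint arm with a two-finger parallel gripper is mounted at the origin on the work surface. World frame = base frame: x ahead of the robot, y to its left, z up, the work surface at z = 0. Lengths are in m, angles in rad, forces in N, time in s.
With the tool pointing down it reaches from about 0.35 to 0.725 m from the base axis. Payload 4.3 kg.
Tool frame: the origin (TCP) lies midway between the tips of the shut fingers; the grasp point (between the pads) lies 19 mm behind it; y points along the fingers, z is the direction in which the jaws open and shut, and the axes are right-handed (so a half turn about y gives the same grasp; the last joint's range is limited). The gripper opens to 85 mm and grips with 20 to 120 N. Pads are 22 mm wide; open, the fingers measure 114 mm over their backs; the gripper's body (76 mm by 85 mm) begins 54 mm behind the grasp point. The pads swing forward as they close: fully open they stand 13 mm farther back than shut.
Start: joints at [-1.364, 0.377, 0.081, 1.274, 0, 1.46], TCP at [0.179, -0.546, 0.231] pointing down, gripper open.
Joint ranges: [-2.72, 2.72], [-0.84, 1.66], [-1.02, 1.22], [-1.77, 2.12], [-1.37, 1.28], [-3.14, 3.14]. Speed limits (rad/s): [2.57, 2.57, 3.14, 3.14, 3.14, 3.14].

### API

Orientations are given as a rotation vector (axis times angle).
In Python, from cell import arm, capture, camera_model, workorder, finder gives the robot as it stands.
- The arm moves only by the shell command python3 -m inch 'ROWS' [FORCE]. ROWS is JSON, a list of rows, each an object of numbers: "x", "y", "z": the shift along the tool's x, y, z in mm; "ax", "ay", "az": the turn, a rotation vector about the tool's x, y, z in degrees; "jaw": the finger opening in mm, from 0 to 85.4. A call has 1 to 10 rows; each row shifts and turns the pose as measured when the row begins, along the tool's axes as they then stand; what a row does not reach is not made up. A row lasts 1/12 s, in which the tool goes at most 41.7 mm and 7.16 degrees, less where a joint would pass 70% of its speed; a pose out of reach is approached as far as the arm can. A call with a gripper value outside its range is refused whole. The fingers move at their own pace and stop on an object; FORCE is the grip in N (left out, the last holds). Time passes only in rows, so rows that do not move let the fingers close. It gives the time, the measured TCP pose, the force and the opening at its end, in the units of the state.
- arm.state(): the state, without advancing time (a new reading comes with each control period).
- capture(name): name is "scene" or "top"; returns (picture, depth): 384x512x3 uint8, blue, green, red; 384x512 float32, m along the optical axis (not along the pixel's ray), 0 where there is no reading.
- camera_model(name): a dict with "fx", "fy", "cx", "cy" (pixels), "R" (3x3) and "t" (3): a world point X has camera coordinates R X + t. Camera axes: x right, y down, z forward; pixel columns grow to the right and rows downward; lengths in m; the calibration is good to about 2 mm. A picture is of the moment at which its call begins. camera_model takes no time and is no camera call.
- workorder.hand_in(): hands the job in, once; it reports no verdict.
Trained networks look in the newest picture that a camera, given by its name, has taken for a name from the list of things; names that differ only in an ending like _2 or _b are one class to them, and where a whole thing is asked for, a point or a joint stands for the part that bears it (a point fixed in the world has none). Each returns a list of dicts, best first, with "conf" (0 to 1); they miss things now and then, are a little off and sometimes report something else, mostly with a low value. They report only what shows in the picture. A call takes as long as a camera call.
- finder.spot_in(camera, thing): "pixel" ([row, column] in pixels, amid what is visible of it).
- finder.tip_of(camera, thing): "pixel" ([row, column] in pixels: a listed point, or the origin of a listed thing).
The state is a dict: "clock": time; "q": joint angles; "qd": joint speeds; "joint_torque": joint torques, N m; "position": TCP position; "orientation": TCP orientation; "wrist_force": force on the tool from outside, world axes, zero at the start; "wrist_torque": the same for the moment, N m; "gripper_width": finger opening in m.
Only numpy, scipy, OpenCV 4.12 (cv2) and the standard library are available. Lean on these libraries where they do the work, as an engineer would, in place of code of your own. Each camera call takes 0.05 s, during which the arm holds its last target.

### The job

First fold the three hinged screen panels fully upright, so that with the fixed wall they box in the rotor against stray light; only then take the surface probe out of its holder. Set the probe's nose on the dot in the ringed pad on the rotor's sloping top, with the probe square to the pad, press gently until the spring nose is about half way in (about 3.5 N), and finish while still holding it there, still, with the probe touching nothing else but the gripper. Leave the bottle, the jar and the rotor lid alone.

Things in the scene. Friction and masses are not known exactly. Their poses are not given: they have to be found in the camera images.
- stage: The reading stage, fixed to the bench: a grey slab 152 mm (along x) by 140 mm (y), 28 mm thick, on which the rotor lies, with a fixed upright black screen wall (64 mm high, its top 92 mm above the bench) along its far (+x) edge and a hinged black screen panel on each of the other three edges. Origin: centre of the slab's underside, at bench level; +x points to the fixed wall, +y to the left panel, z up. It stands at a varying place and yaw (within 0.2 rad).
- panel_left (a joint): Hinge angle of the screen panel on the stage's left (+y) edge, rad: 0 = the panel lies flat, pointing outward (+y of the stage), 1.571 = upright, where a stop ends the travel. It starts anywhere from flat to 0.45. The hinge is stiff (about 0.13 N m) and the panel stays where it is left. Panel: black plastic 60 mm out from the hinge, 132 to 144 mm along it, 4 mm thick, 70 g, with a U-shaped steel wire handle beyond its free edge.
- panel_left_bar (a point): Middle of that panel's handle bar: a round straight bar 8 mm thick, 70 mm long, parallel to the hinge and 98 mm from it in the panel's plane (34 mm clear between bar and panel edge, 62 mm clear between the handle's legs). The bar can turn between the fingers as the panel swings. The point's own x points from the hinge to the bar, y along the bar.
- panel_left_hinge (a point): Point on that panel's hinge axis, below the middle of the panel, 30 mm above the bench. The axis runs along the point's own y, horizontal, parallel to the stage's edge, 68 mm (left, right) or 74 mm (near) from the stage's centre.
- panel_right (a joint): Hinge angle of the screen panel on the stage's right (-y) edge, rad: 0 = the panel lies flat, pointing outward (-y of the stage), 1.571 = upright, where a stop ends the travel. It starts anywhere from flat to 0.45. The hinge is stiff (about 0.13 N m) and the panel stays where it is left. Panel: black plastic 60 mm out from the hinge, 132 to 144 mm along it, 4 mm thick, 70 g, with a U-shaped steel wire handle beyond its free edge.
- panel_right_bar (a point): Middle of that panel's handle bar: a round straight bar 8 mm thick, 70 mm long, parallel to the hinge and 98 mm from it in the panel's plane (34 mm clear between bar and panel edge, 62 mm clear between the handle's legs). The bar can turn between the fingers as the panel swings. The point's own x points from the hinge to the bar, y along the bar.
- panel_right_hinge (a point): Point on that panel's hinge axis, below the middle of the panel, 30 mm above the bench. The axis runs along the point's own y, horizontal, parallel to the stage's edge, 68 mm (left, right) or 74 mm (near) from the stage's centre.
- panel_near (a joint): Hinge angle of the screen panel on the stage's near (-x, towards the robot) edge, rad: 0 = the panel lies flat, pointing outward (-x of the stage), 1.571 = upright, where a stop ends the travel. It starts anywhere from flat to 0.45. The hinge is stiff (about 0.13 N m) and the panel stays where it is left. Panel: black plastic 60 mm out from the hinge, 132 to 144 mm along it, 4 mm thick, 70 g, with a U-shaped steel wire handle beyond its free edge.
- panel_near_bar (a point): Middle of that panel's handle bar: a round straight bar 8 mm thick, 70 mm long, parallel to the hinge and 98 mm from it in the panel's plane (34 mm clear between bar and panel edge, 62 mm clear between the handle's legs). The bar can turn between the fingers as the panel swings. The point's own x points from the hinge to the bar, y along the bar.
- panel_near_hinge (a point): Point on that panel's hinge axis, below the middle of the panel, 30 mm above the bench. The axis runs along the point's own y, horizontal, parallel to the stage's edge, 68 mm (left, right) or 74 mm (near) from the stage's centre.
- rotor: Small aluminium centrifuge rotor, 90 mm across, fixed on top of the stage near its middle: a low cone sloping 18 degrees, with a dark hub 20 mm across whose top is 36 mm above the slab. Small dark holes lie round its slope except where the gauging pad is. Origin: centre of its underside, 28 mm above the bench. Place and yaw vary; the pad lies on its -x side.
- face: The marked spot: a flat round steel gauging pad, 28 mm across, on the rotor's sloping top, bordered by a thin black ring (24 mm inside) with a small black dot at its centre. Origin: the dot, on the pad's surface, about 49.5 mm above the bench. z points square out of the pad (tilted 18 degrees from vertical, roughly towards the robot). Rigid.
- holder: White block 60 x 60 x 95 mm high, fixed to the bench, with a vertical through hole 24 mm across in which the probe stands. Origin: centre of its underside. It stands on the robot's left or right.
- probe: Surface probe, a round rod 185 mm long, about 160 g: from its lower end a thin steel nose 8 mm across with a round tip (14 mm long), a steel barrel 20 mm across (from 14 to 85 mm), a black collar 29 mm across (85 to 93 mm) that rests on the holder's top, and a grey grip 24 mm across (93 to 185 mm). Origin: the nose tip when the nose is out; z points along the rod to the grip end (up, at the start; the tip is then 10 mm above the bench).
- nose (a joint): How far the spring nose is pushed into the probe, m: 0 = out, 0.010 = fully in (stop). It takes 1 N to start it and then 0.5 N per mm: 3.5 N half way in, 6 N fully in.
- nose_tip (a point): The tip of the nose, moving with it; its z axis is the probe's.
- bottle: White bottle with a red cap, 64 mm across, 130 mm high, standing loose on the side opposite to the holder. Leave alone. Origin: centre of its underside.
- rotor_lid: Black round rotor lid 100 mm across with a knob, 34 mm high, lying loose between the robot and the stage's left side. Leave alone. Origin: centre of its underside.
- jar: White jar with a red cap, 56 mm across, 60 mm high, loose beyond the stage on the right. Leave alone. Origin: centre of its underside.

How it is judged:
By the outcome, as a careful person would: the job done as asked, in the order asked, and still so for the second after the job is handed in, while the arm keeps its last pose, push and grip.
It also fails if it takes over 70 s, if anything falls off the work surface, if the arm or the gripper's body presses on something with over 40 N, if the wrist force passes 120 N, or if a joint passes its speed limit or range.

## Working session

There is one attempt and no reset: what is moved stays moved. The work goes in short steps, Python scripts to look and compute and a shell command to move; the robot and the scene stay as the last step left them, time stands still between calls to the robot, and variables do not carry over. Pictures are saved under pics/ and viewed, and the job is handed in when it is done.

```bash
ls -la; mkdir -p pics; python3 - <<'E'
from cell import arm,capture,camera_model
import cv2
for n in("scene","top"):
    im,d=capture(n); cv2.imwrite(f"pics/{n}0.png",im)
    m=camera_model(n); print(n,m)
print(arm.state())
E
```

```text
total 12
drwxr-xr-x  3 agent agent 4096 Dec  7 13:23 .
drwxr-xr-x 23 root  root  4096 Dec  7 13:23 ..
drwxr-xr-x  2 agent agent 4096 Dec  7 13:23 pics
scene {'fx': 369.5876519191726, 'fy': 369.5876519191726, 'cx': 260.39621938240936, 'cy': 195.40237135199104, 'R': array([[ 0.02269731,  0.99973998, -0.00219306],
       [ 0.67828451, -0.01701069, -0.73460245],
       [-0.73444874,  0.01518598, -0.67849424]]), 't': array([-0.00262026, -0.35734974,  1.49882974])}
top {'fx': 400.8722501082549, 'fy': 400.8722501082549, 'cx': 259.2725475554766, 'cy': 188.6521584941134, 'R': array([[-0.02137987, -0.99953857,  0.02157648],
       [-0.98593627,  0.01750119, -0.16620284],
       [ 0.16574853, -0.02482643, -0.9858555 ]]), 't': array([-0.0065237 ,  0.57541542,  1.19774496])}
{'clock': 0.1, 'q': array([-1.36428558e+00,  3.78012479e-01,  7.97588103e-02,  1.27438475e+00,
        1.17450598e-05,  1.46049559e+00]), 'qd': array([ 0.00048675, -0.0012958 ,  0.00426801, -0.00022479, -0.0003773 ,
        0.00117102]), 'joint_torque': array([ 4.97302353e-04, -4.64693749e+01,  2.70582712e+01,  1.20109032e-02,
       -7.28553073e-05,  8.30829165e-07]), 'position': array([ 0.17902311, -0.54580733,  0.2304412 ]), 'orientation': array([-0.32761285,  2.05227182, -2.04845023]), 'wrist_force': array([-0.38049774, -0.86208743, -0.25021896]), 'wrist_torque': array([ 0.02591227,  0.00104419, -0.03025826]), 'gripper_width': 0.08535529211746723}
```

View pics/scene0.png

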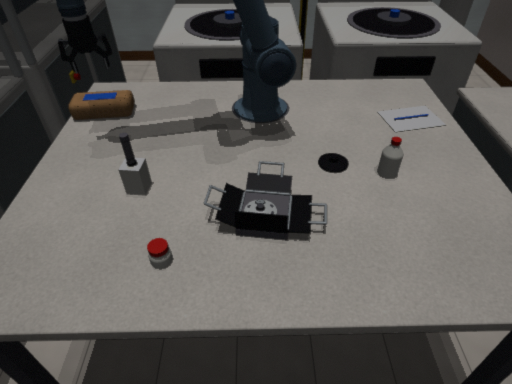

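View pics/top0.png

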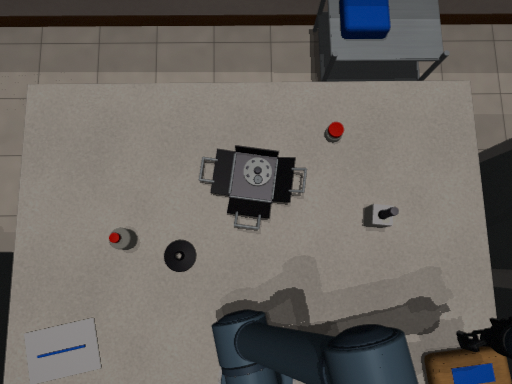

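```bash
cat > h.py <<'E'
import numpy as np
from cell import arm,capture,camera_model,finder
M={n:camera_model(n) for n in("scene","top")}
def ray(n,p):
    m=M[n];d=np.array([(p[1]-m["cx"])/m["fx"],(p[0]-m["cy"])/m["fy"],1.]);R=m["R"];return -R.T@m["t"],R.T@d
def proj(n,X):
    m=M[n];c=m["R"]@np.asarray(X)+m["t"];return np.array([m["fy"]*c[1]/c[2]+m["cy"],m["fx"]*c[0]/c[2]+m["cx"]])
def atz(n,p,z):
    o,d=ray(n,p);return o+d*(z-o[2])/d[2]
def dep(n,p,D):
    o,d=ray(n,p);z=D[int(round(p[0])),int(round(p[1]))];return o+d*z
def tri(ps,pt):
    A=[];b=[]
    for n,p in(("scene",ps),("top",pt)):
        o,d=ray(n,p);d=d/np.linalg.norm(d);P=np.eye(3)-np.outer(d,d);A.append(P);b.append(P@o)
    A=np.vstack(A);b=np.hstack(b);x=np.linalg.lstsq(A,b,rcond=None)[0];return x,np.linalg.norm(A@x-b)
E
python3 - <<'E'
from h import *
np.set_printoptions(precision=4,suppress=True)
D={n:capture(n)[1] for n in("scene","top")}
np.savez("d0.npz",**D)
for t in "stage panel_left_bar panel_right_bar panel_near_bar panel_left_hinge panel_right_hinge panel_near_hinge face rotor holder probe".split():
    r={}
    for n in("scene","top"):
        l=finder.tip_of(n,t)
        if l: r[n]=l[0]; print(t,n,np.array(l[0]["pixel"]),round(l[0]["conf"],2),dep(n,l[0]["pixel"],D[n]))
    if len(r)==2: print("   tri",*tri(r["scene"]["pixel"],r["top"]["pixel"]))
print(arm.state()["clock"])
E
```

```text
stage scene [218.1 265. ] 0.8 [ 0.6951 -0.0013  0.0772]
stage top [177.6 254.2] 0.87 [ 0.6097 -0.0027  0.052 ]
   tri [ 0.6202 -0.0009 -0.001 ] 0.0034516025653323966
panel_left_bar scene [209.9 324.9] 0.63 [0.6361 0.1637 0.0434]
panel_left_bar top [164.5 201.8] 0.85 [0.6576 0.1618 0.0371]
   tri [0.6523 0.1592 0.0598] 0.00014161261183189716
panel_right_bar scene [196.2 212.1] 0.95 [ 0.5239 -0.1548 -0.0024]
panel_right_bar top [182.  302.8] 0.73 [ 0.589  -0.1507  0.0744]
   tri [ 0.5914 -0.1484  0.0604] 0.005911500424293228
panel_near_bar scene [163.6 269.6] 0.95 [0.4574 0.0202 0.0664]
panel_near_bar top [226.8 244.5] 0.67 [ 0.4614  0.0306 -0.0027]
   tri [0.4563 0.025  0.0655] 0.006625247976095258
panel_left_hinge scene [211.6 287.2] 0.59 [0.6259 0.0625 0.0292]
panel_left_hinge top [176.7 232.5] 0.72 [0.6171 0.0655 0.0351]
   tri [0.6195 0.0646 0.0226] 0.001916514274188111
panel_right_hinge scene [208.2 243.2] 0.59 [ 0.6078 -0.0592  0.0275]
panel_right_hinge top [182.  270.1] 0.69 [ 0.599  -0.053   0.0301]
   tri [ 0.6008 -0.0565  0.0203] 0.0042541088919424335
panel_near_hinge scene [195.7 268.1] 0.89 [0.5601 0.0122 0.0292]
panel_near_hinge top [203.  249.4] 0.62 [0.5315 0.0137 0.0432]
   tri [0.5362 0.0135 0.0071] 0.00019238690154707542
face scene [199.5 258.5] 0.41 [ 0.5972 -0.0161  0.0498]
face top [217.3 372.6] 0.69 [ 0.4752 -0.3524  0.0925]
   tri [ 0.5197 -0.1807  0.0673] 0.2513275271153802
rotor scene [217.6 261.5] 0.73 [ 0.693  -0.0101  0.077 ]
rotor top [173.6 257.4] 0.95 [ 0.6272 -0.0134  0.0282]
   tri [ 0.6306 -0.0112  0.0121] 0.0036210168714271517
holder scene [188.7 137.7] 0.87 [ 0.5144 -0.3739  0.0243]
holder top [217.2 373.5] 0.64 [ 0.475  -0.3536  0.0975]
   tri [ 0.4842 -0.3856 -0.0025] 0.0013158399320745123
probe top [214.5 376.6] 0.46 [ 0.4829 -0.3634  0.0976]
1.3
```

```bash
python3 - <<'E'
import cv2
a=cv2.imread("pics/top0.png")[130:240,190:320]; b=cv2.imread("pics/scene0.png")[150:245,195:335]
cv2.imwrite("pics/tz.png",cv2.resize(a,None,fx=6,fy=5.4,interpolation=cv2.INTER_CUBIC)[:600])
cv2.imwrite("pics/sz.png",cv2.resize(b,None,fx=5.7,fy=5.7,interpolation=cv2.INTER_CUBIC))
E
```

```text
(no output)
```

View pics/tz.png

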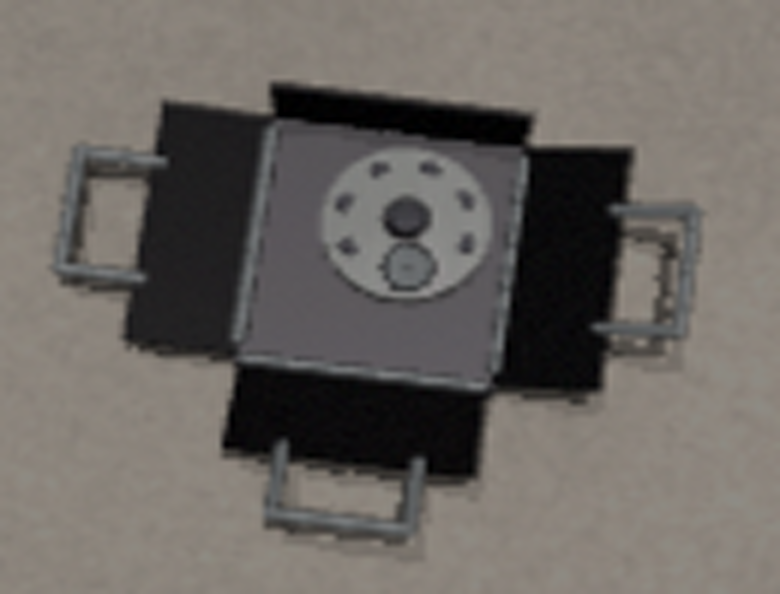

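View pics/sz.png

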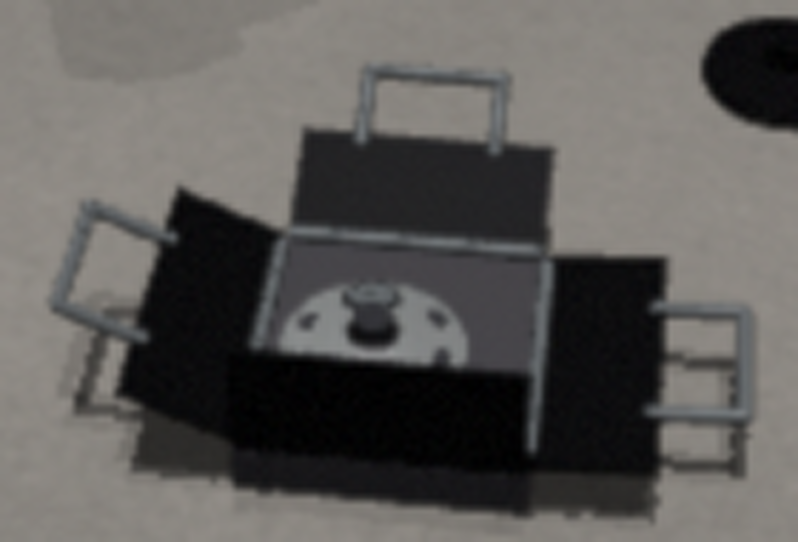

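```bash
cat > fit.py <<'E'
from h import *
from scipy.optimize import least_squares
np.set_printoptions(precision=4,suppress=True)
T=lambda u,v:np.array([130+(v+.5)/5.4-.5,190+(u+.5)/6-.5])
S=lambda u,v:np.array([150+(v+.5)/5.7-.5,195+(u+.5)/5.7-.5])
# local: panel frames: name->(hinge pos, outward, along)
P={'L':((0,.068),(0,1),(1,0)),'R':((0,-.068),(0,-1),(1,0)),'N':((-.074,0),(-1,0),(0,1))}
bars=[("top",'L',+1,T(75,150)),("top",'L',-1,T(60,275)),("top",'R',1,T(692,208)),("top",'R',-1,T(683,335)),("top",'N',1,T(270,522)),("top",'N',-1,T(405,535)),
("scene",'L',1,S(748,412)),("scene",'L',-1,S(748,310)),("scene",'R',1,S(58,302)),("scene",'R',-1,S(88,205)),("scene",'N',-1,S(368,70)),("scene",'N',1,S(508,78))]
rods=[("top",'L',T(272,122)),("top",'L',T(238,360)),("top",'R',T(524,155)),("top",'R',T(492,385)),("top",'N',T(243,362)),("top",'N',T(490,387)),
("scene",'N',S(285,232)),("scene",'N',S(548,245)),("scene",'L',S(550,262)),("scene",'L',S(530,450)),("scene",'R',S(283,240)),("scene",'R',S(258,345))]
A={'L':3,'R':4,'N':5}
def loc(p,k,r,s):
    h,o,a=map(np.array,P[k]);q=h+o*r*np.cos(p[A[k]])+a*s;z=.03+r*np.sin(p[A[k]])
    c,sn=np.cos(p[2]),np.sin(p[2]);return np.array([p[0]+c*q[0]-sn*q[1],p[1]+sn*q[0]+c*q[1],z])
def res(p,full=False):
    off={"top":p[6:8],"scene":p[8:10]};r=[]
    for n,k,s,px in bars: r+=list(proj(n,loc(p,k,.098,.035*s))+off[n]-px)
    for n,k,px in rods:
        a=proj(n,loc(p,k,0,-.05))+off[n];b=proj(n,loc(p,k,0,.05))+off[n];d=(b-a)/np.linalg.norm(b-a);e=px-a;r.append(d[0]*e[1]-d[1]*e[0])
    r+=list(p[6:10]/1.0)
    return np.array(r)
if __name__=="__main__":
    s=least_squares(res,[.615,0,-.15,.2,.2,.2,0,0,0,0],loss="soft_l1");p=s.x
    print(p);print(s.fun)
    for k in 'LRN': print(k,"bar",loc(p,k,.098,0),"hinge",loc(p,k,0,0))
    np.save("p.npy",p)
    hub=atz("top",T(406,215)-p[6:8],.064);dot=atz("top",T(408,266)-p[6:8],.0495);print("hub",hub,"dot",dot,dot-hub)
    print("noff",atz("top",T(406,215),.064),atz("top",T(408,266),.0495))
    print("scene hub",atz("scene",S(373,292)-p[8:10],.064))
E
python3 fit.py
```

```text
[ 0.6182  0.0008 -0.1452  0.0697  0.4204  0.3661 -0.2184  0.0993 -0.5767
  0.093 ]
[ 1.0055  0.4794 -0.6041 -0.3046  0.8156  0.2954 -0.492  -0.593  -0.4652
  0.1238  0.0368  0.6648  0.1135 -0.2475 -0.2528 -0.4023  0.2385  0.0886
  0.0613  0.6104  0.0269  0.5518  0.3166 -1.0491 -0.1698 -0.621  -0.0844
  0.1229  0.1076 -0.4582 -0.743   0.7056  0.2122 -0.2516  0.0035 -0.1219
 -0.2184  0.0993 -0.5767  0.093 ]
L bar [0.6422 0.1649 0.0368] hinge [0.628  0.0681 0.03  ]
R bar [ 0.5954 -0.155   0.07  ] hinge [ 0.6084 -0.0664  0.03  ]
N bar [0.4544 0.0248 0.0651] hinge [0.545  0.0116 0.03  ]
hub [ 0.6323 -0.0121  0.064 ] dot [ 0.6053 -0.0128  0.0495] [-0.027  -0.0007 -0.0145]
noff [ 0.633  -0.0124  0.064 ] [ 0.606  -0.0132  0.0495]
scene hub [ 0.6197 -0.0126  0.064 ]
```

```bash
python3 - <<'E'
from fit import *
D=np.load("d0.npz")
def pr(n,a,b,N=9):
    for t in np.linspace(0,1,N):
        p=a+(b-a)*t; r,c=int(round(p[0])),int(round(p[1]))
        o,d=ray(n,(r,c)); 
        # nearest depth in 3x3
        w=D[n][r-1:r+2,c-1:c+2]; w=w[w>0]
        if len(w)==0: continue
        o,d=ray(n,p);print(n,np.round(p,1),o+d*w.min())
print("left");pr("top",T(75,150),T(60,275));pr("scene",S(748,412),S(748,310))
print("right");pr("top",T(692,208),T(683,335));pr("scene",S(58,302),S(88,205))
print("near");pr("top",T(270,522),T(405,535));pr("scene",S(368,70),S(508,78))
print("hub");pr("top",T(398,215),T(412,215),3);pr("scene",S(360,292),S(385,292),4);pr("scene",S(365,325),S(380,325),3)
print("dot");pr("top",T(404,266),T(412,266),3)
# panels
print("panelL");pr("top",T(250,240),T(150,230),6);print("R");pr("top",T(520,270),T(600,275),6);print("N");pr("top",T(370,385),T(360,450),6)
E
```

```text
left
top [157.4 202.1] [0.6788 0.1601 0.0448]
top [160.3 201.8] [0.6695 0.161  0.0449]
top [163.2 201.5] [0.6605 0.1622 0.0433]
top [166.1 201.1] [0.6508 0.1629 0.045 ]
top [168.9 200.8] [0.6416 0.1639 0.0446]
top [171.8 200.5] [0.6324 0.1649 0.0446]
top [174.7 200.2] [0.6233 0.1659 0.0439]
top [177.6 199.9] [0.6135 0.1664 0.047 ]
top [180.5 199.6] [0.6057 0.1683 0.0399]
scene [221.9 325.8] [0.6806 0.1593 0.0435]
scene [219.6 325.8] [0.6746 0.16   0.0457]
scene [217.4 325.8] [0.6663 0.1613 0.0456]
scene [215.2 325.8] [0.6565 0.163  0.044 ]
scene [212.9 325.8] [0.6488 0.1641 0.0446]
scene [210.7 325.8] [0.642  0.1649 0.0463]
scene [208.4 325.8] [0.6304 0.167  0.0433]
scene [206.2 325.8] [0.6225 0.1682 0.044 ]
scene [204.  325.8] [0.6165 0.1688 0.0468]
right
top [168.1 304.9] [ 0.6316 -0.1585  0.0776]
top [171.1 304.7] [ 0.6226 -0.1576  0.0769]
top [174.  304.5] [ 0.6134 -0.1567  0.077 ]
top [176.9 304.4] [ 0.6043 -0.1558  0.0765]
top [179.9 304.2] [ 0.5952 -0.1549  0.0764]
top [182.8 304. ] [ 0.5861 -0.1539  0.0764]
top [185.8 303.8] [ 0.577  -0.153   0.0762]
top [188.7 303.6] [ 0.567
[... 1907 characters left out ...]
[0.627  0.0798 0.0356]
top [173.3 224.6] [0.6281 0.0902 0.0366]
top [172.9 221.2] [0.6286 0.1004 0.0408]
top [172.6 217.9] [0.6305 0.111  0.0383]
top [172.2 214.6] [0.6319 0.1215 0.0383]
R
top [179.6 276.2] [ 0.605  -0.0722  0.0375]
top [179.8 278.9] [ 0.6033 -0.0802  0.0424]
top [180.  281.6] [ 0.6016 -0.0881  0.0474]
top [180.1 284.2] [ 0.6008 -0.0964  0.0479]
top [180.3 286.9] [ 0.5991 -0.1043  0.053 ]
top [180.5 289.6] [ 0.5976 -0.1121  0.0571]
N
top [200.9 251.2] [0.5385 0.0078 0.0391]
top [203.3 250.9] [0.5305 0.009  0.0432]
top [205.7 250.6] [0.5224 0.0102 0.0474]
top [208.1 250.2] [0.5149 0.0113 0.0479]
top [210.5 249.9] [0.5065 0.0125 0.0563]
top [212.9 249.6] [0.4992 0.0136 0.0557]
```

```bash
cat > pl.py <<'E'
from h import *
from scipy.spatial.transform import Rotation as Ro
np.set_printoptions(precision=4,suppress=True)
p=np.load("p.npy");yaw=p[2]
sx=np.array([np.cos(yaw),np.sin(yaw),0]);sy=np.array([-np.sin(yaw),np.cos(yaw),0])
def st():
    s=arm.state();return np.array(s["position"]),Ro.from_rotvec(s["orientation"]),s
def frame(ydir,zdir):
    y=np.array(ydir)/np.linalg.norm(ydir);z=zdir-y*np.dot(zdir,y);z/=np.linalg.norm(z);return Ro.from_matrix(np.c_[np.cross(y,z),y,z])
def best(ydir,zdir,R):  # choose the flip closest
    zdir=np.array(zdir,float);c=[frame(ydir,zdir),frame(ydir,-zdir)];return min(c,key=lambda q:(R.inv()*q).magnitude())
def go(pos,R=None):
    P,C,s=st();R=R or C
    d=C.inv().apply(np.array(pos)-P)*1e3;w=np.degrees((C.inv()*R).as_rotvec())
    d2=R.inv().apply(np.array(pos)-P)*1e3
    print("t %.2f"%s["clock"],"TCP",P,"shift now-axes mm",d.round(1),"turn deg",w.round(1),"shift after turn",d2.round(1))
def show():
    P,C,s=st();print("t %.2f"%s["clock"],"TCP",P,"w %.4f"%s["gripper_width"],"F",np.array(s["wrist_force"]).round(1),"T",np.array(s["wrist_torque"]).round(2),"q",np.array(s["q"]).round(2));print(C.as_matrix())
E
python3 - <<'E'
from pl import *
show()
P,C,s=st()
R=best([0,0,-1],sy,C);print(R.as_matrix())
go([.595,-.155,.17],R)
E
```

```text
t 1.30 TCP [ 0.1792 -0.5464  0.2313] w 0.0850 F [ 0.3 -0.4  0.4] T [-0.02 -0.01  0.02] q [-1.36  0.38  0.08  1.27 -0.    1.46]
[[-0.9502  0.      0.3116]
 [-0.3116 -0.0001 -0.9502]
 [ 0.     -1.      0.0001]]
[[-0.9895  0.     -0.1447]
 [ 0.1447  0.     -0.9895]
 [ 0.     -1.      0.    ]]
t 1.30 TCP [ 0.1792 -0.5464  0.2313] shift now-axes mm [-517.1   61.3 -242.4] turn deg [-0.  26.5 -0. ] shift after turn [-354.8   61.3 -447.5]
```

```bash
python3 -m inch '[{"ay":6.7,"jaw":26},{"ay":6.7},{"ay":6.7},{"ay":6.7},{"x":-25,"z":-32},{"x":-25,"z":-32},{"x":-25,"z":-32},{"x":-25,"z":-32},{"x":-25,"z":-32},{"x":-25,"z":-32}]' 20
python3 - <<'E'
from pl import *
show()
R=best([0,0,-1],sy,st()[1])
go([.595,-.155,.17],R)
E
```

```text
t 1.30 TCP [ 0.1792 -0.5464  0.2313] w 0.0850 F [ 0.3 -0.4  0.4] T [-0.02 -0.01  0.02] q [-1.36  0.38  0.08  1.27 -0.    1.46]
[[-0.9502  0.      0.3116]
 [-0.3116 -0.0001 -0.9502]
 [ 0.     -1.      0.0001]]
t 1.30 TCP [ 0.1792 -0.5464  0.2313] shift now-axes mm [-517.1   61.3 -242.4] turn deg [-0.  26.5 -0. ] shift after turn [-354.8   61.3 -447.5]validation failed for argument at $[0]...
```

```bash
python3 -m inch '[{"x":0,"y":0,"z":0,"ax":0,"ay":6.7,"az":0,"jaw":26}]' 20; echo rc $?;  python3 -m inch --help | head -30
```

```text
clock: 1.38
position: [0.1792, -0.5464, 0.2313]
orientation: [-0.21, 2.117, -2.117]
wrist_force: [0.1, 0.4, 0.6]
gripper_width: 0.075
rc 0invalid input: not JSON, or not a number
```

```bash
python3 -m inch '[{"ay":6.7,"jaw":26}]'; echo; python3 -m inch '[{"x":0,"y":0,"z":0,"ax":0,"ay":6.7,"az":0}]'
```

```text
validation failed for argument at $[0]...
validation failed for argument at $[0]...
```

```bash
python3 -m inch '[{"x":0,"y":0,"z":0,"jaw":26}]'
```

```text
validation failed for argument at $[0]...
```

```bash
python3 -m inch '[{"x":0,"y":0,"z":0,"ax":0,"ay":6.7,"az":0,"jaw":26},{"x":0,"y":0,"z":0,"ax":0,"ay":6.7,"az":0,"jaw":26},{"x":0,"y":0,"z":0,"ax":0,"ay":6.5,"az":0,"jaw":26},{"x":-25,"y":0,"z":-32,"ax":0,"ay":0,"az":0,"jaw":26},{"x":-25,"y":0,"z":-32,"ax":0,"ay":0,"az":0,"jaw":26},{"x":-25,"y":0,"z":-32,"ax":0,"ay":0,"az":0,"jaw":26},{"x":-25,"y":0,"z":-32,"ax":0,"ay":0,"az":0,"jaw":26},{"x":-25,"y":0,"z":-32,"ax":0,"ay":0,"az":0,"jaw":26},{"x":-25,"y":0,"z":-32,"ax":0,"ay":0,"az":0,"jaw":26},{"x":-25,"y":0,"z":-32,"ax":0,"ay":0,"az":0,"jaw":26}]' 20
python3 - <<'E'
from pl import *
show()
R=best([0,0,-1],sy,st()[1])
go([.595,-.155,.17],R)
E
```

```text
clock: 2.22
position: [0.3915, -0.3577, 0.2301]
orientation: [-0.201, -2.116, 2.128]
wrist_force: [-0.1, 0.0, 0.3]
gripper_width: 0.0261
t 2.22 TCP [ 0.3915 -0.3577  0.2301] w 0.0261 F [-0.1  0.   0.3] T [-0.04 -0.07  0.09] q [-0.86  0.28 -0.06  1.23 -0.    2.47]
[[-0.9822 -0.0006 -0.1881]
 [ 0.1881 -0.0056 -0.9821]
 [-0.0005 -1.      0.0056]]
t 2.22 TCP [ 0.3915 -0.3577  0.2301] shift now-axes mm [-161.7   58.9 -237.7] turn deg [-0.3 -2.5 -0. ] shift after turn [-172.    60.1 -230. ]
```

```bash
python3 -m inch '[{"x":-24,"y":0,"z":-33,"ax":0,"ay":-2.5,"az":0,"jaw":26},{"x":-24,"y":0,"z":-33,"ax":0,"ay":0,"az":0,"jaw":26},{"x":-24,"y":0,"z":-33,"ax":0,"ay":0,"az":0,"jaw":26},{"x":-25,"y":0,"z":-33,"ax":0,"ay":0,"az":0,"jaw":26},{"x":-25,"y":0,"z":-33,"ax":0,"ay":0,"az":0,"jaw":26},{"x":-25,"y":0,"z":-33,"ax":0,"ay":0,"az":0,"jaw":26},{"x":-24,"y":30,"z":-30,"ax":0,"ay":0,"az":0,"jaw":26},{"x":0,"y":25,"z":0,"ax":0,"ay":0,"az":0,"jaw":26},{"x":0,"y":0,"z":0,"ax":0,"ay":0,"az":0,"jaw":26}]' 20
python3 - <<'E'
from pl import *
import cv2
show()
R=best([0,0,-1],sy,st()[1])
go([.595,-.155,.17],R)
a=capture("top")[0];b=capture("scene")[0]
a=a[120:240,190:350];b=b[90:245,155:335]
cv2.imwrite("pics/a1.png",cv2.resize(a,None,fx=4,fy=4,interpolation=cv2.INTER_CUBIC));cv2.imwrite("pics/b1.png",cv2.resize(b,None,fx=3.8,fy=3.8,interpolation=cv2.INTER_CUBIC))
E
```

```text
clock: 2.97
position: [0.5997, -0.1513, 0.1802]
orientation: [-0.154, -2.15, 2.165]
wrist_force: [-0.3, 0.2, -1.1]
gripper_width: 0.0257
t 2.97 TCP [ 0.5997 -0.1513  0.1802] w 0.0257 F [-0.3  0.2 -1.1] T [-0.02  0.1  -0.  ] q [-0.35  0.47  0.09  1.18 -0.    2.93]
[[-0.9912  0.0099 -0.132 ]
 [ 0.1319 -0.0077 -0.9912]
 [-0.0108 -0.9999  0.0063]]
t 2.97 TCP [ 0.5997 -0.1513  0.1802] shift now-axes mm [ 4.3 10.2  4.3] turn deg [-0.4  0.7 -0.6] shift after turn [ 4.1 10.2  4.4]
```

View pics/b1.png

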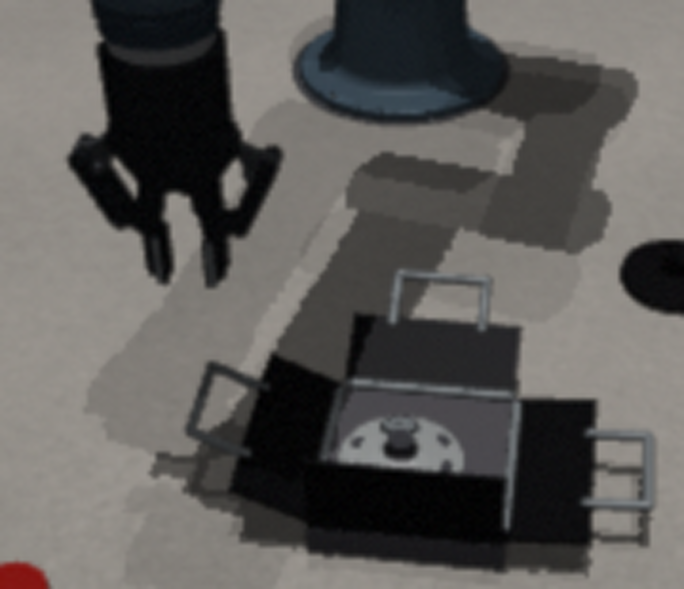

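```bash
python3 - <<'E'
from h import *
print(proj("scene",[0.5997,-0.1513,.1802]),proj("scene",[0.5997,-0.1513,.187]))
E
python3 -m inch '[{"x":4,"y":30,"z":4,"ax":-0.4,"ay":0.7,"az":-0.6,"jaw":26},{"x":0,"y":32,"z":0,"ax":0,"ay":0,"az":0,"jaw":26},{"x":0,"y":32,"z":0,"ax":0,"ay":0,"az":0,"jaw":26},{"x":0,"y":20,"z":0,"ax":0,"ay":0,"az":0,"jaw":26},{"x":0,"y":0,"z":0,"ax":0,"ay":0,"az":0,"jaw":26}]' 20
python3 - <<'E'
from pl import *
import cv2
show()
R=best([0,0,-1],sy,st()[1])
go([.595,-.155,.05],R)
a=capture("top")[0];b=capture("scene")[0]
a=a[120:240,190:350];b=b[90:245,155:335]
cv2.imwrite("pics/a2.png",cv2.resize(a,None,fx=4,fy=4,interpolation=cv2.INTER_CUBIC));cv2.imwrite("pics/b2.png",cv2.resize(b,None,fx=3.8,fy=3.8,interpolation=cv2.INTER_CUBIC))
E
```

```text
[163.58784606 204.72386635] [161.44301788 204.44150607]
clock: 3.48
position: [0.6016, -0.1654, 0.0797]
orientation: [-0.192, -2.143, 2.158]
wrist_force: [-0.7, 0.1, -0.4]
gripper_width: 0.0259
t 3.48 TCP [ 0.6016 -0.1654  0.0797] w 0.0259 F [-0.7  0.1 -0.4] T [-0.02  0.06 -0.03] q [-0.37  0.54 -0.07  0.94 -0.    2.93]
[[-0.9877  0.0218 -0.1548]
 [ 0.1546 -0.0088 -0.9879]
 [-0.0229 -0.9997  0.0053]]
t 3.48 TCP [ 0.6016 -0.1654  0.0797] shift now-axes mm [ 8.9 29.5 -9.4] turn deg [-0.3 -0.6 -1.3] shift after turn [ 8.1 29.7 -9.3]
```

View pics/b2.png

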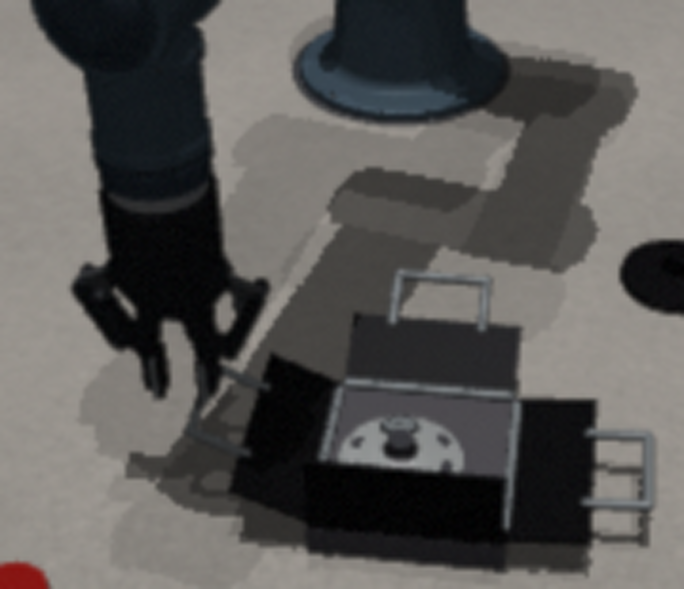

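View pics/a2.png

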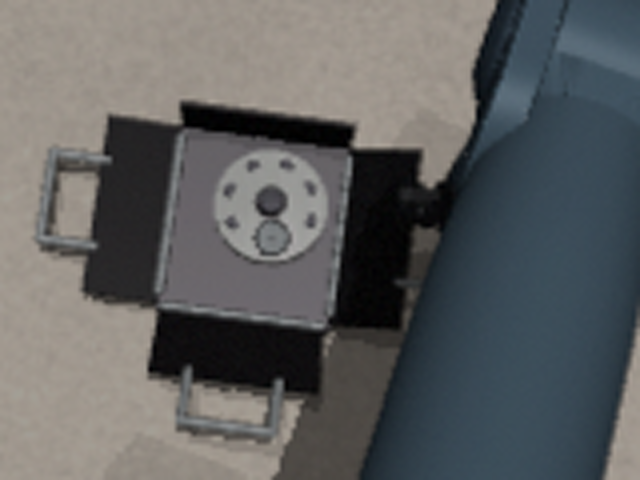

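```bash
python3 -m inch '[{"x":8,"y":-5,"z":-9,"ax":-0.3,"ay":-0.6,"az":-1.3,"jaw":26},{"x":0,"y":0,"z":0,"ax":0,"ay":0,"az":0,"jaw":26},{"x":0,"y":0,"z":0,"ax":0,"ay":0,"az":0,"jaw":26}]' 20
python3 - <<'E'
from pl import *
show()
R=best([0,0,-1],sy,st()[1])
go([.595,-.155,.05],R)
E
```

```text
clock: 3.83
position: [0.6005, -0.1593, 0.0961]
orientation: [-0.175, -2.146, 2.157]
wrist_force: [0.1, -0.7, -0.3]
gripper_width: 0.0259
t 3.83 TCP [ 0.6005 -0.1593  0.0961] w 0.0259 F [ 0.1 -0.7 -0.3] T [ 0.02 -0.02  0.01] q [-0.36  0.52 -0.05  0.98 -0.    2.93]
[[-0.989   0.0143 -0.1471]
 [ 0.147  -0.0059 -0.9891]
 [-0.015  -0.9999  0.0038]]
t 3.83 TCP [ 0.6005 -0.1593  0.0961] shift now-axes mm [ 6.8 46.  -3.6] turn deg [-0.2 -0.1 -0.9] shift after turn [ 6.1 46.1 -3.4]
```

```bash
python3 -m inch '[{"x":7,"y":0,"z":-4,"ax":0,"ay":0,"az":-1,"jaw":26},{"x":0,"y":0,"z":0,"ax":0,"ay":0,"az":0,"jaw":26}]' 20
python3 - <<'E'
from pl import *
show()
R=best([0,0,-1],sy,st()[1])
go([.595,-.155,.05],R)
E
python3 -m inch '[{"x":0,"y":10,"z":0,"ax":0,"ay":0,"az":0,"jaw":26},{"x":0,"y":10,"z":0,"ax":0,"ay":0,"az":0,"jaw":26}]' 20
python3 - <<'E'
from pl import *
show()
R=best([0,0,-1],sy,st()[1])
go([.595,-.155,.05],R)
E
```

```text
clock: 4.0
position: [0.5962, -0.1556, 0.0998]
orientation: [-0.163, -2.139, 2.151]
wrist_force: [-0.7, 0.3, -1.1]
gripper_width: 0.026
t 4.00 TCP [ 0.5962 -0.1556  0.0998] w 0.0260 F [-0.7  0.3 -1.1] T [-0.   -0.01 -0.07] q [-0.36  0.52 -0.04  1.   -0.    2.93]
[[-0.9889  0.0023 -0.1483]
 [ 0.1483 -0.0058 -0.9889]
 [-0.0032 -1.      0.0054]]
t 4.00 TCP [ 0.5962 -0.1556  0.0998] shift now-axes mm [ 1.4 49.8 -0.7] turn deg [-0.3 -0.2 -0.2] shift after turn [ 1.3 49.8 -0.5]
clock: 4.17
position: [0.5992, -0.157, 0.0825]
orientation: [-0.171, -2.14, 2.157]
wrist_force: [-0.2, -0.3, -0.5]
gripper_width: 0.0261
t 4.17 TCP [ 0.5992 -0.157   0.0825] w 0.0261 F [-0.2 -0.3 -0.5] T [0.02 0.02 0.04] q [-0.36  0.53 -0.07  0.96 -0.    2.93]
[[-0.9889  0.0095 -0.1484]
 [ 0.1483 -0.0088 -0.9889]
 [-0.0107 -0.9999  0.0073]]
t 4.17 TCP [ 0.5992 -0.157   0.0825] shift now-axes mm [ 4.8 32.4 -1.6] turn deg [-0.4 -0.2 -0.6] shift after turn [ 4.4 32.5 -1.4]
```

```bash
python3 -m inch '[{"x":4,"y":11,"z":-1,"ax":0,"ay":0,"az":-0.5,"jaw":26},{"x":1,"y":11,"z":0,"ax":0,"ay":0,"az":0,"jaw":26},{"x":1,"y":9,"z":0,"ax":0,"ay":0,"az":0,"jaw":26},{"x":0,"y":0,"z":0,"ax":0,"ay":0,"az":0,"jaw":26}]' 20
python3 - <<'E'
from pl import *
import cv2
show()
R=best([0,0,-1],sy,st()[1])
go([.595,-.155,.05],R)
b=capture("scene")[0]
b=b[140:240,165:285]
cv2.imwrite("pics/b3.png",cv2.resize(b,None,fx=6,fy=6,interpolation=cv2.INTER_CUBIC))
E
```

```text
clock: 4.5
position: [0.59, -0.1542, 0.0438]
orientation: [-0.153, -2.135, 2.147]
wrist_force: [-0.8, -0.4, 0.0]
gripper_width: 0.0258
t 4.50 TCP [ 0.59   -0.1542  0.0438] w 0.0258 F [-0.8 -0.4  0. ] T [0.04 0.03 0.06] q [-0.36  0.56 -0.13  0.89 -0.01  2.93]
[[-0.9889 -0.0064 -0.1484]
 [ 0.1484 -0.0053 -0.9889]
 [ 0.0055 -1.      0.0062]]
t 4.50 TCP [ 0.59   -0.1542  0.0438] shift now-axes mm [-5.1 -6.3  0.1] turn deg [-0.4 -0.2  0.3] shift after turn [-5.1 -6.2  0.1]
```

View pics/b3.png

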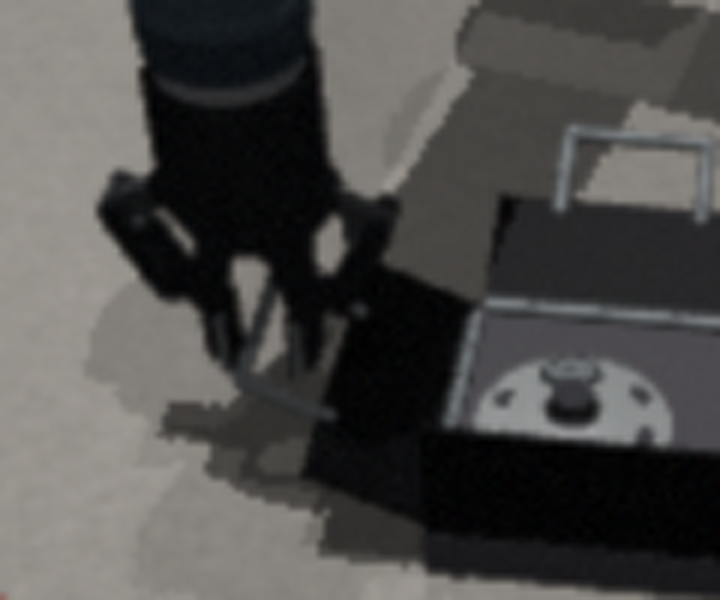

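```bash
python3 -m inch '[{"x":0,"y":0,"z":0,"ax":0,"ay":0,"az":0,"jaw":4},{"x":0,"y":0,"z":0,"ax":0,"ay":0,"az":0,"jaw":4},{"x":0,"y":0,"z":0,"ax":0,"ay":0,"az":0,"jaw":4},{"x":0,"y":0,"z":0,"ax":0,"ay":0,"az":0,"jaw":4}]' 20
cat >> pl.py <<'E'
def arc(k,inw,axy):
    """inw: stage inward unit dir; hinge position; uses TCP z+.019 as bar"""
    import fit
    P,C,s=st();h=fit.loc(p,k,0,0);r=P-h;u=-np.dot(r,inw);z=r[2]+.019
    print("rel hinge: outward %.4f up %.4f radius %.4f ang %.3f"%(u,z,np.hypot(u,z),np.arctan2(z,u)),"jawz.inw",C.as_matrix()[:,2]@inw)
    th=np.arctan2(z,u)
    for t in np.arange(th+.174,1.75,.174):
        print("%.2f"%t,"inward %.1f up %.1f"%(98*(np.cos(t-.174)-np.cos(t)),98*(np.sin(t)-np.sin(t-.174))))
E
python3 - <<'E'
from pl import *
show(); arc('R',sy,sx)
E
```

```text
clock: 4.88
position: [0.5893, -0.155, 0.0438]
orientation: [-0.152, -2.132, 2.148]
wrist_force: [-1.3, -0.0, -1.8]
gripper_width: 0.0074
t 4.88 TCP [ 0.5893 -0.155   0.0438] w 0.0074 F [-1.3 -0.  -1.8] T [ 0.   -0.01 -0.  ] q [-0.36  0.56 -0.12  0.89 -0.01  2.93]
[[-0.9888 -0.0084 -0.149 ]
 [ 0.1491 -0.0068 -0.9888]
 [ 0.0073 -0.9999  0.008 ]]
rel hinge: outward 0.0904 up 0.0328 radius 0.0962 ang 0.348 jawz.inw -0.9999585324106476
0.52 inward 7.2 up 15.4
0.70 inward 9.7 up 14.0
0.87 inward 12.0 up 12.1
1.04 inward 13.9 up 9.8
1.22 inward 15.4 up 7.2
1.39 inward 16.4 up 4.5
1.57 inward 17.0 up 1.6
1.74 inward 17.0 up -1.4
```

```bash
python3 -m inch '[{"x":0,"y":-15,"z":-8,"ax":0,"ay":0,"az":0,"jaw":4},{"x":0,"y":-13.5,"z":-10,"ax":0,"ay":0,"az":0,"jaw":4},{"x":0,"y":-11.5,"z":-12.5,"ax":0,"ay":0,"az":0,"jaw":4}]' 20
python3 - <<'E'
from pl import *
show(); arc('R',sy,sx)
E
```

```text
clock: 5.13
position: [0.5937, -0.1258, 0.0821]
orientation: [-0.154, -2.129, 2.145]
wrist_force: [1.4, 0.9, -6.4]
gripper_width: 0.007
t 5.13 TCP [ 0.5937 -0.1258  0.0821] w 0.0070 F [ 1.4  0.9 -6.4] T [ 0.11 -0.18  0.05] q [-0.31  0.53 -0.08  0.97 -0.01  2.99]
[[-0.9882 -0.0105 -0.1528]
 [ 0.1528 -0.0065 -0.9882]
 [ 0.0094 -0.9999  0.008 ]]
rel hinge: outward 0.0609 up 0.0711 radius 0.0936 ang 0.862 jawz.inw -0.9999345051035318
1.04 inward 13.8 up 9.9
1.21 inward 15.4 up 7.4
1.38 inward 16.4 up 4.6
1.56 inward 16.9 up 1.7
1.73 inward 17.0 up -1.3
```

```bash
python3 -m inch '[{"x":0,"y":-9.5,"z":-14,"ax":0,"ay":0,"az":0,"jaw":4},{"x":0,"y":-6.5,"z":-15.5,"ax":0,"ay":0,"az":0,"jaw":4},{"x":0,"y":-4,"z":-16,"ax":0,"ay":0,"az":0,"jaw":4},{"x":0,"y":-0.5,"z":-10,"ax":0,"ay":0,"az":0,"jaw":4}]' 20
python3 - <<'E'
from pl import *
show(); arc('R',sy,sx)
E
```

```text
clock: 5.47
position: [0.6024, -0.0684, 0.1044]
orientation: [-0.154, -2.126, 2.146]
wrist_force: [-1.3, -3.0, -1.0]
gripper_width: 0.0071
t 5.47 TCP [ 0.6024 -0.0684  0.1044] w 0.0071 F [-1.3 -3.  -1. ] T [-0.51  0.18  0.02] q [-0.21  0.51 -0.05  1.02 -0.01  3.08]
[[-0.988  -0.0109 -0.1538]
 [ 0.1539 -0.0086 -0.988 ]
 [ 0.0095 -0.9999  0.0102]]
rel hinge: outward 0.0028 up 0.0934 radius 0.0935 ang 1.541 jawz.inw -0.9999055666356093
1.71 inward 17.0 up -1.0
```

Nearly upright; push softly on to the stop.

```bash
python3 -m inch '[{"x":0,"y":0,"z":-5,"ax":0,"ay":0,"az":0,"jaw":4},{"x":0,"y":0,"z":-5,"ax":0,"ay":0,"az":0,"jaw":4}]' 20
python3 - <<'E'
from pl import *
show(); arc('R',sy,sx)
E
python3 -m inch '[{"x":0,"y":0,"z":-5,"ax":0,"ay":0,"az":0,"jaw":4},{"x":0,"y":0,"z":-5,"ax":0,"ay":0,"az":0,"jaw":4}]' 20
```

```text
clock: 5.63
position: [0.6026, -0.067, 0.1046]
orientation: [-0.154, -2.096, 2.171]
wrist_force: [-2.5, -20.1, -4.3]
gripper_width: 0.0071
t 5.63 TCP [ 0.6026 -0.067   0.1046] w 0.0071 F [ -2.5 -20.1  -4.3] T [-3.76  0.57  0.07] q [-0.2   0.51 -0.04  1.02 -0.04  3.1 ]
[[-0.9876 -0.0154 -0.1561]
 [ 0.1565 -0.034  -0.9871]
 [ 0.0099 -0.9993  0.036 ]]
rel hinge: outward 0.0014 up 0.0936 radius 0.0936 ang 1.556 jawz.inw -0.9992842240382493
1.73 inward 17.0 up -1.2
clock: 5.8
position: [0.6025, -0.0677, 0.1046]
orientation: [-0.157, -2.065, 2.192]
wrist_force: [-3.5, -15.2, -1.1]
gripper_width: 0.007
```

```bash
python3 -m inch '[{"x":0,"y":0,"z":0,"ax":0,"ay":0,"az":0,"jaw":30},{"x":0,"y":0,"z":0,"ax":0,"ay":0,"az":0,"jaw":30},{"x":0,"y":0,"z":0,"ax":0,"ay":0,"az":0,"jaw":30},{"x":0,"y":-15,"z":0,"ax":0,"ay":0,"az":0,"jaw":30},{"x":0,"y":-25,"z":0,"ax":0,"ay":0,"az":0,"jaw":30},{"x":0,"y":-25,"z":0,"ax":0,"ay":0,"az":0,"jaw":30}]' 20
python3 - <<'E'
from pl import *
import cv2
show()
b=capture("scene")[0]; a=capture("top")[0]
cv2.imwrite("pics/b4.png",cv2.resize(b[90:245,165:335],None,fx=3.8,fy=3.8,interpolation=cv2.INTER_CUBIC))
cv2.imwrite("pics/a4.png",cv2.resize(a[120:240,190:350],None,fx=4.5,fy=4.5,interpolation=cv2.INTER_CUBIC))
E
```

```text
clock: 6.3
position: [0.6009, -0.0621, 0.1665]
orientation: [-0.149, -2.066, 2.184]
wrist_force: [0.7, -0.8, 0.4]
gripper_width: 0.0301
t 6.30 TCP [ 0.6009 -0.0621  0.1665] w 0.0301 F [ 0.7 -0.8  0.4] T [ 0.08 -0.01 -0.02] q [-0.18  0.48  0.07  1.18 -0.06  3.13]
[[-0.9864 -0.0279 -0.1617]
 [ 0.163  -0.0534 -0.9852]
 [ 0.0188 -0.9982  0.0573]]
```

View pics/b4.png

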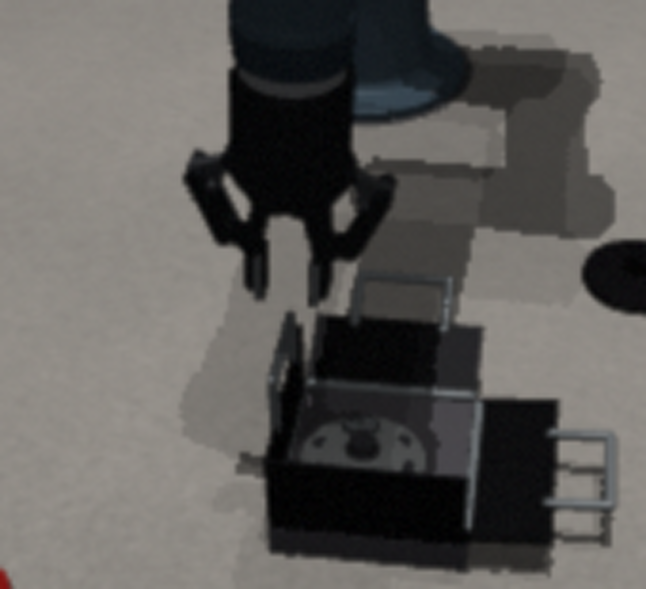

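```bash
python3 - <<'E'
from pl import *
R=frame([0,0,-1],-sx) if False else None
for s in (1,-1):
    go([.4545,.025,.18],frame([0,0,-1],s*sx))
E
```

```text
t 6.40 TCP [ 0.6046 -0.0626  0.171 ] shift now-axes mm [162.4 -11.1 -61.5] turn deg [ -2.2 -91.    3. ] shift after turn [ -64.9   -9.  -161.2]
t 6.40 TCP [ 0.6046 -0.0626  0.171 ] shift now-axes mm [162.4 -11.1 -61.5] turn deg [-3.  88.9 -2.2] shift after turn [ 64.9  -9.  161.2]
```

```bash
python3 -m inch '[{"x":0,"y":-15,"z":0,"ax":0,"ay":-7,"az":0,"jaw":26},{"x":0,"y":0,"z":0,"ax":0,"ay":-7,"az":0,"jaw":26},{"x":0,"y":0,"z":0,"ax":0,"ay":-7,"az":0,"jaw":26},{"x":0,"y":0,"z":0,"ax":0,"ay":-7,"az":0,"jaw":26},{"x":0,"y":0,"z":0,"ax":0,"ay":-7,"az":0,"jaw":26},{"x":0,"y":0,"z":0,"ax":0,"ay":-7,"az":0,"jaw":26},{"x":0,"y":0,"z":0,"ax":0,"ay":-7,"az":0,"jaw":26},{"x":0,"y":0,"z":0,"ax":0,"ay":-7,"az":0,"jaw":26},{"x":0,"y":0,"z":0,"ax":0,"ay":-7,"az":0,"jaw":26},{"x":0,"y":0,"z":0,"ax":0,"ay":-7,"az":0,"jaw":26}]' 20
python3 - <<'E'
from pl import *
show();go([.4545,.025,.15],frame([0,0,-1],sx))
E
```

```text
clock: 7.23
position: [0.6078, -0.0557, 0.1861]
orientation: [-0.978, 1.53, -1.594]
wrist_force: [0.1, -0.1, 1.0]
gripper_width: 0.0258
t 7.23 TCP [ 0.6078 -0.0557  0.1861] w 0.0258 F [ 0.1 -0.1  1. ] T [ 0.05 -0.01 -0.01] q [-0.17  0.47  0.1   1.21 -0.05  1.88]
[[-0.4618 -0.0102  0.8869]
 [-0.8858 -0.0469 -0.4618]
 [ 0.0463 -0.9988  0.0126]]
t 7.23 TCP [ 0.6078 -0.0557  0.1861] shift now-axes mm [  -2.4   33.8 -173.7] turn deg [ -0.3 -19.2   2.8] shift after turn [ -57.7   36.1 -163.4]
```

```bash
python3 -m inch '[{"x":0,"y":0,"z":0,"ax":0,"ay":-6.5,"az":1,"jaw":26},{"x":0,"y":0,"z":0,"ax":0,"ay":-6.5,"az":1,"jaw":26},{"x":0,"y":0,"z":0,"ax":0,"ay":-6.5,"az":1,"jaw":26},{"x":-14,"y":0,"z":-38,"ax":0,"ay":0,"az":0,"jaw":26},{"x":-14,"y":0,"z":-38,"ax":0,"ay":0,"az":0,"jaw":26},{"x":-14,"y":0,"z":-38,"ax":0,"ay":0,"az":0,"jaw":26},{"x":-12,"y":0,"z":-35,"ax":0,"ay":0,"az":0,"jaw":26},{"x":0,"y":0,"z":-10,"ax":0,"ay":0,"az":0,"jaw":26}]' 20
python3 - <<'E'
from pl import *
show();go([.4545,.025,.12],frame([0,0,-1],sx))
E
```

```text
clock: 7.9
position: [0.4538, 0.0218, 0.1775]
orientation: [-1.139, 1.297, -1.286]
wrist_force: [-0.7, 0.4, 0.1]
gripper_width: 0.0258
t 7.90 TCP [0.4538 0.0218 0.1775] w 0.0258 F [-0.7  0.4  0.1] T [ 0.07  0.01 -0.03] q [-0.1   0.16 -0.36  1.05  0.01  1.59]
[[-0.1159  0.0051  0.9932]
 [-0.9932  0.0135 -0.116 ]
 [-0.014  -0.9999  0.0035]]
t 7.90 TCP [0.4538 0.0218 0.1775] shift now-axes mm [-2.4 57.6  0.2] turn deg [-0.2  1.7 -0.8] shift after turn [-3.3 57.5  0.3]
```

```bash
python3 -m inch '[{"x":-3,"y":25,"z":0,"ax":0,"ay":1.7,"az":-0.8,"jaw":26},{"x":0,"y":25,"z":0,"ax":0,"ay":0,"az":0,"jaw":26},{"x":0,"y":15,"z":0,"ax":0,"ay":0,"az":0,"jaw":26},{"x":0,"y":0,"z":0,"ax":0,"ay":0,"az":0,"jaw":26}]' 20
python3 - <<'E'
from pl import *
show();go([.4545,.025,.042],frame([0,0,-1],sx))
E
```

```text
clock: 8.23
position: [0.4504, 0.0291, 0.1115]
orientation: [-1.131, 1.31, -1.315]
wrist_force: [-0.4, -0.2, 0.4]
gripper_width: 0.0261
t 8.23 TCP [0.4504 0.0291 0.1115] w 0.0261 F [-0.4 -0.2  0.4] T [-0.01  0.04 -0.02] q [-0.08  0.2  -0.48  0.88  0.    1.64]
[[-0.1422  0.0072  0.9898]
 [-0.9898  0.0025 -0.1422]
 [-0.0035 -1.      0.0068]]
t 8.23 TCP [0.4504 0.0291 0.1115] shift now-axes mm [ 3.7 69.5  4.2] turn deg [-0.4  0.1 -0.2] shift after turn [ 3.4 69.5  4.7]
```

```bash
python3 -m inch '[{"x":3,"y":10,"z":5,"ax":0,"ay":0,"az":0,"jaw":26},{"x":0,"y":12,"z":0,"ax":0,"ay":0,"az":0,"jaw":26}]' 20
python3 - <<'E'
from pl import *
show();go([.4545,.025,.042],frame([0,0,-1],sx))
E
```

```text
clock: 8.4
position: [0.4561, 0.0263, 0.0907]
orientation: [-1.129, 1.307, -1.314]
wrist_force: [0.4, -0.1, -0.7]
gripper_width: 0.0259
t 8.40 TCP [0.4561 0.0263 0.0907] w 0.0259 F [ 0.4 -0.1 -0.7] T [-0.02 -0.03  0.03] q [-0.08  0.23 -0.51  0.82  0.    1.63]
[[-0.1407  0.0102  0.99  ]
 [-0.99    0.0037 -0.1407]
 [-0.005  -0.9999  0.0096]]
t 8.40 TCP [0.4561 0.0263 0.0907] shift now-axes mm [ 1.7 48.7 -1.9] turn deg [-0.5  0.2 -0.3] shift after turn [ 1.5 48.7 -1.4]
```

```bash
python3 -m inch '[{"x":1,"y":15,"z":-1,"ax":0,"ay":0,"az":0,"jaw":26},{"x":0,"y":15,"z":0,"ax":0,"ay":0,"az":0,"jaw":26},{"x":0,"y":13,"z":0,"ax":0,"ay":0,"az":0,"jaw":26},{"x":0,"y":0,"z":0,"ax":0,"ay":0,"az":0,"jaw":26}]' 20
python3 - <<'E'
from pl import *
show();go([.4545,.025,.042],frame([0,0,-1],sx))
import cv2
b=capture("scene")[0]; a=capture("top")[0]
b=cv2.resize(b[90:230,185:335],None,fx=4,fy=4,interpolation=cv2.INTER_CUBIC)
cv2.imwrite("pics/b5.png",b)
E
```

```text
clock: 8.73
position: [0.4575, 0.0265, 0.0475]
orientation: [-1.125, 1.305, -1.313]
wrist_force: [-1.5, -0.1, 0.7]
gripper_width: 0.0261
t 8.73 TCP [0.4575 0.0265 0.0475] w 0.0261 F [-1.5 -0.1  0.7] T [-0.    0.05  0.02] q [-0.09  0.29 -0.57  0.71  0.01  1.63]
[[-0.1399  0.0133  0.9901]
 [-0.9901  0.006  -0.14  ]
 [-0.0078 -0.9999  0.0123]]
t 8.73 TCP [0.4575 0.0265 0.0475] shift now-axes mm [ 1.9  5.4 -2.8] turn deg [-0.7  0.3 -0.4] shift after turn [ 1.9  5.5 -2.7]
```

View pics/b5.png

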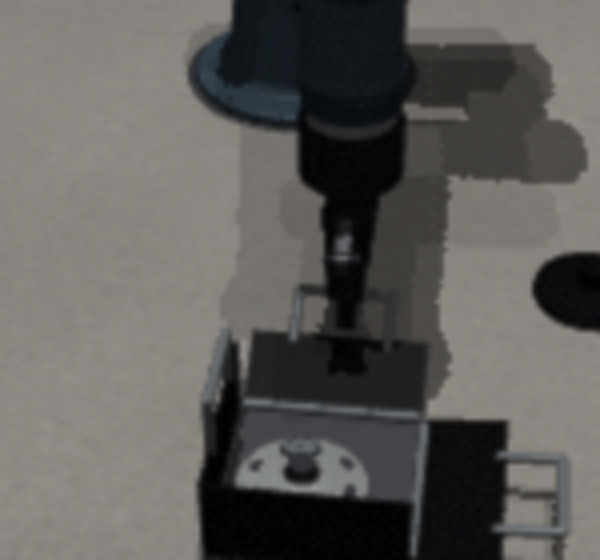

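```bash
python3 -m inch '[{"x":0,"y":2,"z":-2,"ax":0,"ay":0,"az":0,"jaw":4},{"x":0,"y":0,"z":0,"ax":0,"ay":0,"az":0,"jaw":4},{"x":0,"y":0,"z":0,"ax":0,"ay":0,"az":0,"jaw":4},{"x":0,"y":0,"z":0,"ax":0,"ay":0,"az":0,"jaw":4}]' 20
python3 - <<'E'
from pl import *
show(); arc('N',sx,sy)
E
```

```text
clock: 9.17
position: [0.4577, 0.0267, 0.0499]
orientation: [-1.121, 1.302, -1.315]
wrist_force: [0.1, -0.1, -2.1]
gripper_width: 0.007
t 9.17 TCP [0.4577 0.0267 0.0499] w 0.0070 F [ 0.1 -0.1 -2.1] T [-0.04  0.1  -0.01] q [-0.09  0.28 -0.57  0.71  0.01  1.63]
[[-0.14    0.0181  0.99  ]
 [-0.9901  0.0056 -0.1402]
 [-0.008  -0.9998  0.0171]]
rel hinge: outward 0.0886 up 0.0389 radius 0.0967 ang 0.414 jawz.inw 0.99984291644064
0.59 inward 8.2 up 14.9
0.76 inward 10.6 up 13.3
0.94 inward 12.8 up 11.3
1.11 inward 14.5 up 8.9
1.28 inward 15.9 up 6.2
1.46 inward 16.7 up 3.4
1.63 inward 17.0 up 0.4
```

```bash
python3 -m inch '[{"x":0,"y":-15,"z":8,"ax":0,"ay":0,"az":0,"jaw":4},{"x":0,"y":-13.5,"z":10.5,"ax":0,"ay":0,"az":0,"jaw":4},{"x":0,"y":-11.5,"z":12.5,"ax":0,"ay":0,"az":0,"jaw":4}]' 20
python3 - <<'E'
from pl import *
show(); arc('N',sx,sy)
E
```

```text
clock: 9.42
position: [0.4881, 0.0221, 0.09]
orientation: [-1.121, 1.301, -1.316]
wrist_force: [8.6, -1.3, -15.6]
gripper_width: 0.0073
t 9.42 TCP [0.4881 0.0221 0.09  ] w 0.0073 F [  8.6  -1.3 -15.6] T [-0.25 -1.36 -0.05] q [-0.09  0.28 -0.44  0.83  0.01  1.62]
[[-0.1401  0.019   0.9899]
 [-0.9901  0.0055 -0.1403]
 [-0.0081 -0.9998  0.018 ]]
rel hinge: outward 0.0578 up 0.0790 radius 0.0979 ang 0.939 jawz.inw 0.9998279404516828
1.11 inward 14.6 up 8.8
1.29 inward 15.9 up 6.2
1.46 inward 16.7 up 3.3
1.64 inward 17.0 up 0.4
```

```bash
python3 -m inch '[{"x":0,"y":-7,"z":15,"ax":0,"ay":0,"az":0,"jaw":4},{"x":0,"y":-5,"z":16,"ax":0,"ay":0,"az":0,"jaw":4},{"x":0,"y":-2.5,"z":16,"ax":0,"ay":0,"az":0,"jaw":4}]' 20
python3 - <<'E'
from pl import *
show(); arc('N',sx,sy)
E
```

```text
clock: 9.67
position: [0.5328, 0.0153, 0.1085]
orientation: [-1.124, 1.304, -1.314]
wrist_force: [-2.5, -0.6, -0.2]
gripper_width: 0.0069
t 9.67 TCP [0.5328 0.0153 0.1085] w 0.0069 F [-2.5 -0.6 -0.2] T [ 0.01  0.6  -0.07] q [-0.09  0.35 -0.29  0.92  0.01  1.62]
[[-0.1403  0.015   0.99  ]
 [-0.9901  0.0054 -0.1404]
 [-0.0075 -0.9999  0.0141]]
rel hinge: outward 0.0125 up 0.0975 radius 0.0983 ang 1.443 jawz.inw 0.9998910555640075
1.62 inward 17.0 up 0.7
```

```bash
python3 -m inch '[{"x":0,"y":-1,"z":12,"ax":0,"ay":0,"az":0,"jaw":4},{"x":0,"y":0,"z":6,"ax":0,"ay":0,"az":0,"jaw":4},{"x":0,"y":0,"z":4,"ax":0,"ay":0,"az":0,"jaw":4}]' 20
python3 - <<'E'
from pl import *
show(); arc('N',sx,sy)
E
```

```text
clock: 9.92
position: [0.5458, 0.0134, 0.1099]
orientation: [-1.138, 1.32, -1.304]
wrist_force: [-13.2, 1.7, 11.4]
gripper_width: 0.0072
t 9.92 TCP [0.5458 0.0134 0.1099] w 0.0072 F [-13.2   1.7  11.4] T [0.3  2.35 0.  ] q [-0.1   0.39 -0.22  0.96  0.01  1.62]
[[-0.1405 -0.005   0.9901]
 [-0.9901  0.0081 -0.1404]
 [-0.0073 -1.     -0.006 ]]
rel hinge: outward -0.0006 up 0.0989 radius 0.0989 ang 1.577 jawz.inw 0.9999724135800601
```

```bash
python3 -m inch '[{"x":0,"y":0,"z":5,"ax":0,"ay":0,"az":0,"jaw":4},{"x":0,"y":0,"z":0,"ax":0,"ay":0,"az":0,"jaw":30},{"x":0,"y":0,"z":0,"ax":0,"ay":0,"az":0,"jaw":30},{"x":0,"y":0,"z":0,"ax":0,"ay":0,"az":0,"jaw":30},{"x":0,"y":-15,"z":0,"ax":0,"ay":0,"az":0,"jaw":30},{"x":0,"y":-25,"z":0,"ax":0,"ay":0,"az":0,"jaw":30},{"x":0,"y":-25,"z":0,"ax":0,"ay":0,"az":0,"jaw":30},{"x":0,"y":-25,"z":0,"ax":0,"ay":0,"az":0,"jaw":30}]' 20
python3 - <<'E'
from pl import *
import cv2
show()
for s in (1,-1): go([.642,.165,.19],frame([0,0,-1],s*sy))
b=capture("scene")[0]; a=capture("top")[0]
cv2.imwrite("pics/b6.png",cv2.resize(b[90:230,185:335],None,fx=4,fy=4,interpolation=cv2.INTER_CUBIC))
E
```

```text
clock: 10.58
position: [0.5446, 0.013, 0.1986]
orientation: [-1.149, 1.332, -1.295]
wrist_force: [0.8, -0.9, 0.2]
gripper_width: 0.03
t 10.58 TCP [0.5446 0.013  0.1986] w 0.0300 F [ 0.8 -0.9  0.2] T [ 0.01 -0.06  0.04] q [-0.1   0.35 -0.05  1.2   0.01  1.61]
[[-0.1398 -0.021   0.99  ]
 [-0.9902  0.0104 -0.1396]
 [-0.0074 -0.9997 -0.0223]]
t 10.58 TCP [0.5446 0.013  0.1986] shift now-axes mm [-164.     8.1   75.4] turn deg [  0.7 -89.7  -1.3] shift after turn [ 74.4   8.6 164.5]
t 10.58 TCP [0.5446 0.013  0.1986] shift now-axes mm [-164.     8.1   75.4] turn deg [ 1.3 90.3  0.7] shift after turn [ -74.4    8.6 -164.5]
```

View pics/b6.png

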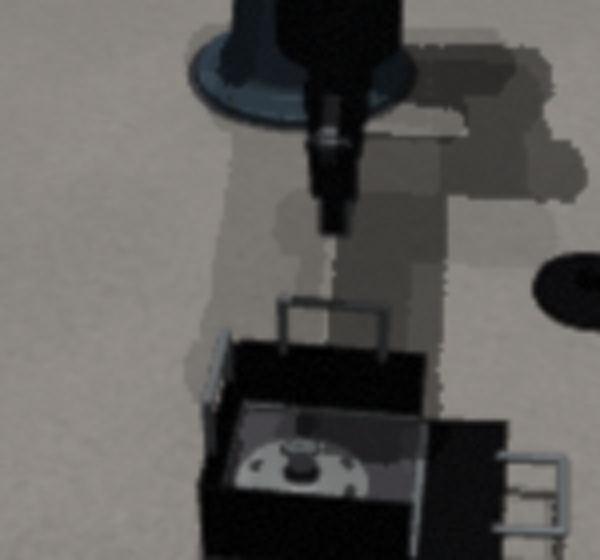

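```bash
python3 -m inch '[{"x":0,"y":0,"z":0,"ax":0,"ay":-7,"az":-1,"jaw":26},{"x":0,"y":0,"z":0,"ax":0,"ay":-7,"az":0,"jaw":26},{"x":0,"y":0,"z":0,"ax":0,"ay":-7,"az":0,"jaw":26},{"x":0,"y":0,"z":0,"ax":0,"ay":-7,"az":0,"jaw":26},{"x":0,"y":0,"z":0,"ax":0,"ay":-7,"az":0,"jaw":26},{"x":0,"y":0,"z":0,"ax":0,"ay":-7,"az":0,"jaw":26},{"x":0,"y":0,"z":0,"ax":0,"ay":-7,"az":0,"jaw":26},{"x":0,"y":0,"z":0,"ax":0,"ay":-7,"az":0,"jaw":26},{"x":0,"y":0,"z":0,"ax":0,"ay":-7,"az":0,"jaw":26},{"x":0,"y":0,"z":0,"ax":0,"ay":-7,"az":0,"jaw":26}]' 20
python3 - <<'E'
from pl import *
show();go([.642,.165,.15],frame([0,0,-1],sy))
E
```

```text
clock: 11.52
position: [0.5544, 0.0122, 0.2014]
orientation: [-1.55, 0.358, -0.363]
wrist_force: [-0.4, 0.5, -0.1]
gripper_width: 0.0259
t 11.52 TCP [0.5544 0.0122 0.2014] w 0.0259 F [-0.4  0.5 -0.1] T [0.08 0.04 0.  ] q [-0.09  0.34 -0.05  1.18 -0.01  0.37]
[[ 0.8964  0.0015  0.4433]
 [-0.4432 -0.0096  0.8963]
 [ 0.0056 -1.     -0.008 ]]
t 11.52 TCP [0.5544 0.0122 0.2014] shift now-axes mm [ 10.5  50.  176.2] turn deg [  0.5 -18.    0.2] shift after turn [ 64.6  51.4 163.9]
```

```bash
python3 -m inch '[{"x":0,"y":0,"z":0,"ax":0,"ay":-6.5,"az":0,"jaw":26},{"x":0,"y":0,"z":0,"ax":0,"ay":-6.5,"az":0,"jaw":26},{"x":0,"y":0,"z":0,"ax":0,"ay":-5.5,"az":0,"jaw":26},{"x":15,"y":0,"z":38,"ax":0,"ay":0,"az":0,"jaw":26},{"x":15,"y":0,"z":38,"ax":0,"ay":0,"az":0,"jaw":26},{"x":15,"y":0,"z":38,"ax":0,"ay":0,"az":0,"jaw":26},{"x":15,"y":15,"z":38,"ax":0,"ay":0,"az":0,"jaw":26},{"x":5,"y":20,"z":12,"ax":0,"ay":0,"az":0,"jaw":26},{"x":0,"y":0,"z":0,"ax":0,"ay":0,"az":0,"jaw":26}]' 20
python3 - <<'E'
from pl import *
show();go([.642,.165,.08],frame([0,0,-1],sy))
E
```

```text
clock: 12.27
position: [0.6439, 0.1692, 0.1604]
orientation: [-1.577, 0.087, -0.103]
wrist_force: [-1.2, -0.9, -1.0]
gripper_width: 0.0258
t 12.27 TCP [0.6439 0.1692 0.1604] w 0.0258 F [-1.2 -0.9 -1. ] T [-0.03  0.05 -0.  ] q [ 0.17  0.58  0.23  1.21 -0.01  0.29]
[[ 0.9926  0.0097  0.1207]
 [-0.1207 -0.0093  0.9927]
 [ 0.0108 -0.9999 -0.0081]]
t 12.27 TCP [0.6439 0.1692 0.1604] shift now-axes mm [-2.3 80.4 -3.8] turn deg [0.5 1.4 0.6] shift after turn [-1.3 80.4 -4.5]
```

```bash
python3 -m inch '[{"x":-2,"y":25,"z":-4,"ax":0.5,"ay":1.4,"az":0.6,"jaw":26},{"x":0,"y":25,"z":0,"ax":0,"ay":0,"az":0,"jaw":26},{"x":0,"y":25,"z":0,"ax":0,"ay":0,"az":0,"jaw":26},{"x":0,"y":0,"z":0,"ax":0,"ay":0,"az":0,"jaw":26}]' 20
python3 - <<'E'
from pl import *
show();go([.642,.165,.018],frame([0,0,-1],sy))
E
```

```text
clock: 12.6
position: [0.6437, 0.1659, 0.0836]
orientation: [-1.566, 0.109, -0.117]
wrist_force: [-0.6, -0.9, -1.5]
gripper_width: 0.026
t 12.60 TCP [0.6437 0.1659 0.0836] w 0.0260 F [-0.6 -0.9 -1.5] T [-0.04  0.13  0.02] q [0.16 0.63 0.1  1.04 0.   0.3 ]
[[ 0.9896  0.0052  0.1435]
 [-0.1435  0.0011  0.9896]
 [ 0.005  -1.      0.0018]]
t 12.60 TCP [0.6437 0.1659 0.0836] shift now-axes mm [-1.8 65.6 -1.3] turn deg [-0.1  0.1  0.3] shift after turn [-1.5 65.6 -1.1]
```

```bash
python3 -m inch '[{"x":-1,"y":20,"z":-1,"ax":0,"ay":0,"az":0,"jaw":26},{"x":0,"y":15,"z":0,"ax":0,"ay":0,"az":0,"jaw":26},{"x":0,"y":14,"z":0,"ax":0,"ay":0,"az":0,"jaw":26},{"x":0,"y":0,"z":0,"ax":0,"ay":0,"az":0,"jaw":26}]' 20
python3 - <<'E'
from pl import *
show();go([.642,.165,.018],frame([0,0,-1],sy))
import cv2
b=capture("scene")[0]
b=cv2.resize(b[130:250,235:375],None,fx=5,fy=5,interpolation=cv2.INTER_CUBIC)
cv2.imwrite("pics/b7.png",b)
E
```

```text
clock: 12.93
position: [0.6438, 0.1622, 0.0375]
orientation: [-1.566, 0.109, -0.122]
wrist_force: [-1.0, -0.9, -1.6]
gripper_width: 0.0259
t 12.93 TCP [0.6438 0.1622 0.0375] w 0.0259 F [-1.  -0.9 -1.6] T [-0.03  0.03  0.03] q [ 0.15  0.66  0.03  0.93 -0.    0.3 ]
[[ 0.9892  0.0085  0.1463]
 [-0.1463  0.0007  0.9892]
 [ 0.0083 -1.      0.002 ]]
t 12.93 TCP [0.6438 0.1622 0.0375] shift now-axes mm [-2.3 19.5  2.4] turn deg [-0.1 -0.1  0.5] shift after turn [-2.2 19.5  2.5]
```

View pics/b7.png

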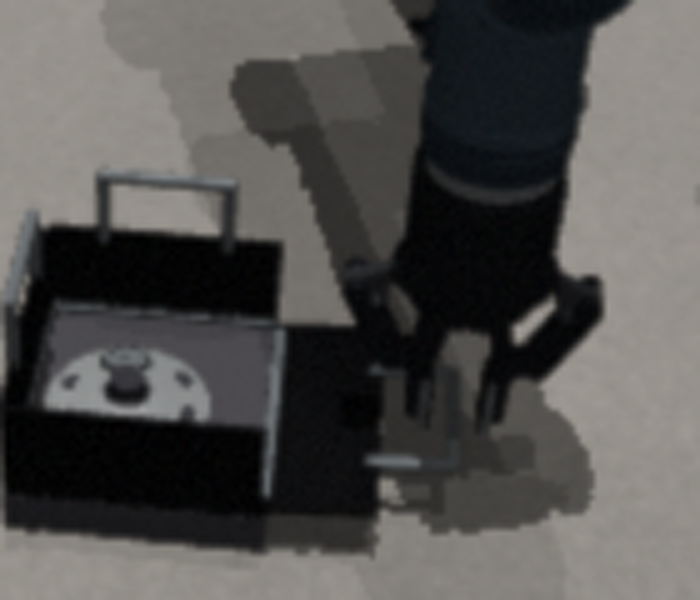

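Bar lies between the fingers (bar at zoom col ~455). Descend the rest and grip.

```bash
python3 -m inch '[{"x":-2,"y":9,"z":2,"ax":0,"ay":0,"az":0,"jaw":26},{"x":0,"y":8,"z":0,"ax":0,"ay":0,"az":0,"jaw":26},{"x":0,"y":0,"z":0,"ax":0,"ay":0,"az":0,"jaw":26}]' 20
python3 - <<'E'
from pl import *
show();go([.642,.165,.018],frame([0,0,-1],sy))
E
```

```text
clock: 13.23
position: [0.6469, 0.1645, 0.0266]
orientation: [-1.564, 0.102, -0.131]
wrist_force: [-0.1, 0.1, 0.2]
gripper_width: 0.0261
t 13.23 TCP [0.6469 0.1645 0.0266] w 0.0261 F [-0.1  0.1  0.2] T [-0.05  0.02  0.05] q [ 0.15  0.67  0.01  0.9  -0.    0.3 ]
[[ 0.9889  0.0188  0.1474]
 [-0.1475  0.0021  0.9891]
 [ 0.0183 -0.9998  0.0049]]
t 13.23 TCP [0.6469 0.1645 0.0266] shift now-axes mm [-5.1  8.5 -0.2] turn deg [-0.3 -0.2  1. ] shift after turn [-4.9  8.6 -0.2]
```

```bash
python3 -m inch '[{"x":-3,"y":8,"z":0,"ax":0,"ay":0,"az":0.8,"jaw":26},{"x":0,"y":0,"z":0,"ax":0,"ay":0,"az":0,"jaw":4},{"x":0,"y":0,"z":0,"ax":0,"ay":0,"az":0,"jaw":4},{"x":0,"y":0,"z":0,"ax":0,"ay":0,"az":0,"jaw":4},{"x":0,"y":0,"z":0,"ax":0,"ay":0,"az":0,"jaw":4}]' 20
python3 - <<'E'
from pl import *
show(); arc('L',-sy,sx)
E
```

```text
clock: 13.65
position: [0.6447, 0.163, 0.0192]
orientation: [-1.567, 0.113, -0.121]
wrist_force: [0.1, 0.9, -0.6]
gripper_width: 0.0069
t 13.65 TCP [0.6447 0.163  0.0192] w 0.0069 F [ 0.1  0.9 -0.6] T [-0.01  0.04 -0.03] q [ 0.15  0.68  0.01  0.9  -0.    0.3 ]
[[ 0.9889  0.0052  0.1486]
 [-0.1486  0.0004  0.9889]
 [ 0.0051 -1.      0.0012]]
rel hinge: outward 0.0963 up 0.0082 radius 0.0967 ang 0.085 jawz.inw -0.9999916583582812
0.26 inward 2.9 up 16.8
0.43 inward 5.8 up 16.0
0.61 inward 8.5 up 14.8
0.78 inward 10.9 up 13.1
0.95 inward 13.0 up 11.0
1.13 inward 14.7 up 8.6
1.30 inward 16.0 up 5.9
1.48 inward 16.8 up 3.1
1.65 inward 17.0 up 0.1
```

```bash
python3 -m inch '[{"x":0,"y":-16.5,"z":-3,"ax":0,"ay":0,"az":0,"jaw":4},{"x":0,"y":-16,"z":-6,"ax":0,"ay":0,"az":0,"jaw":4},{"x":0,"y":-14.5,"z":-8.5,"ax":0,"ay":0,"az":0,"jaw":4}]' 20
python3 - <<'E'
from pl import *
show(); arc('L',-sy,sx)
E
```

```text
clock: 13.9
position: [0.6426, 0.1493, 0.0642]
orientation: [-1.561, 0.111, -0.118]
wrist_force: [0.4, 0.7, -3.9]
gripper_width: 0.0069
t 13.90 TCP [0.6426 0.1493 0.0642] w 0.0069 F [ 0.4  0.7 -3.9] T [ 0.18 -0.23 -0.1 ] q [0.13 0.63 0.05 0.99 0.01 0.28]
[[ 0.9894  0.005   0.1453]
 [-0.1453  0.0065  0.9894]
 [ 0.004  -1.      0.0071]]
rel hinge: outward 0.0824 up 0.0532 radius 0.0981 ang 0.573 jawz.inw -0.9999745338697753
0.75 inward 10.4 up 13.4
0.92 inward 12.6 up 11.4
1.10 inward 14.4 up 9.1
1.27 inward 15.8 up 6.4
1.44 inward 16.6 up 3.6
1.62 inward 17.0 up 0.7
```

```bash
python3 -m inch '[{"x":0,"y":-13,"z":-10.5,"ax":0,"ay":0,"az":0,"jaw":4},{"x":0,"y":-11,"z":-12.5,"ax":0,"ay":0,"az":0,"jaw":4},{"x":0,"y":-8.5,"z":-14.5,"ax":0,"ay":0,"az":0,"jaw":4}]' 20
python3 - <<'E'
from pl import *
show(); arc('L',-sy,sx)
E
```

```text
clock: 14.15
position: [0.6374, 0.1147, 0.1]
orientation: [-1.553, 0.106, -0.116]
wrist_force: [-0.9, 3.7, -0.1]
gripper_width: 0.0071
t 14.15 TCP [0.6374 0.1147 0.1   ] w 0.0071 F [-0.9  3.7 -0.1] T [ 0.84  0.13 -0.05] q [0.07 0.58 0.06 1.04 0.01 0.21]
[[ 0.99    0.0074  0.1407]
 [-0.1408  0.0142  0.9899]
 [ 0.0053 -0.9999  0.0151]]
rel hinge: outward 0.0474 up 0.0890 radius 0.1009 ang 1.081 jawz.inw -0.9998776681817028
1.26 inward 15.7 up 6.7
1.43 inward 16.6 up 3.9
1.60 inward 17.0 up 0.9
```

```bash
python3 -m inch '[{"x":0,"y":-5,"z":-15.5,"ax":0,"ay":0,"az":0,"jaw":4},{"x":0,"y":-3,"z":-16,"ax":0,"ay":0,"az":0,"jaw":4},{"x":0,"y":-1,"z":-12,"ax":0,"ay":0,"az":0,"jaw":4}]' 20
python3 - <<'E'
from pl import *
show(); arc('L',-sy,sx)
E
```

```text
clock: 14.4
position: [0.631, 0.0707, 0.1139]
orientation: [-1.546, 0.102, -0.117]
wrist_force: [0.3, 2.3, -3.0]
gripper_width: 0.0069
t 14.40 TCP [0.631  0.0707 0.1139] w 0.0069 F [ 0.3  2.3 -3. ] T [ 0.48 -0.08 -0.07] q [0.   0.54 0.03 1.05 0.02 0.14]
[[ 0.9902  0.0112  0.139 ]
 [-0.1392  0.021   0.99  ]
 [ 0.0082 -0.9997  0.0224]]
rel hinge: outward 0.0030 up 0.1029 radius 0.1029 ang 1.542 jawz.inw -0.9997330233975662
1.72 inward 17.0 up -1.0
```

```bash
python3 -m inch '[{"x":0,"y":0,"z":-5,"ax":0,"ay":0,"az":0,"jaw":4},{"x":0,"y":0,"z":-5,"ax":0,"ay":0,"az":0,"jaw":4}]' 20
python3 - <<'E'
from pl import *
show(); arc('L',-sy,sx)
E
```

```text
clock: 14.57
position: [0.6302, 0.0659, 0.1143]
orientation: [-1.526, 0.1, -0.117]
wrist_force: [5.8, 26.4, -6.5]
gripper_width: 0.007
t 14.57 TCP [0.6302 0.0659 0.1143] w 0.0070 F [ 5.8 26.4 -6.5] T [ 5.   -1.03 -0.09] q [-0.02  0.53  0.02  1.04  0.04  0.12]
[[ 0.9903  0.0141  0.1384]
 [-0.1388  0.041   0.9895]
 [ 0.0083 -0.9991  0.0425]]
rel hinge: outward -0.0019 up 0.1033 radius 0.1033 ang 1.589 jawz.inw -0.999074860775487
```

```bash
python3 -m inch '[{"x":0,"y":0,"z":0,"ax":0,"ay":0,"az":0,"jaw":30},{"x":0,"y":0,"z":0,"ax":0,"ay":0,"az":0,"jaw":30},{"x":0,"y":0,"z":0,"ax":0,"ay":0,"az":0,"jaw":30},{"x":0,"y":-15,"z":0,"ax":0,"ay":0,"az":0,"jaw":30},{"x":0,"y":-25,"z":0,"ax":0,"ay":0,"az":0,"jaw":30},{"x":0,"y":-30,"z":0,"ax":0,"ay":0,"az":0,"jaw":40},{"x":0,"y":-35,"z":0,"ax":0,"ay":0,"az":0,"jaw":50},{"x":0,"y":-35,"z":0,"ax":0,"ay":0,"az":0,"jaw":50}]' 20
python3 - <<'E'
from pl import *
import cv2
show()
b=capture("scene")[0]; a=capture("top")[0]
cv2.imwrite("pics/b8.png",cv2.resize(b[90:250,185:345],None,fx=3.7,fy=3.7,interpolation=cv2.INTER_CUBIC))
cv2.imwrite("pics/a8.png",cv2.resize(a[130:250,190:410],None,fx=3.6,fy=3.6,interpolation=cv2.INTER_CUBIC))
E
```

```text
clock: 15.23
position: [0.6205, 0.054, 0.2463]
orientation: [-1.537, 0.122, -0.102]
wrist_force: [0.8, -0.4, 0.5]
gripper_width: 0.0497
t 15.23 TCP [0.6205 0.054  0.2463] w 0.0497 F [ 0.8 -0.4  0.5] T [ 0.01 -0.03 -0.07] q [-0.03  0.49  0.29  1.38  0.03  0.11]
[[ 0.9897 -0.0107  0.1425]
 [-0.1421  0.0321  0.9893]
 [-0.0152 -0.9994  0.0303]]
```

View pics/b8.png

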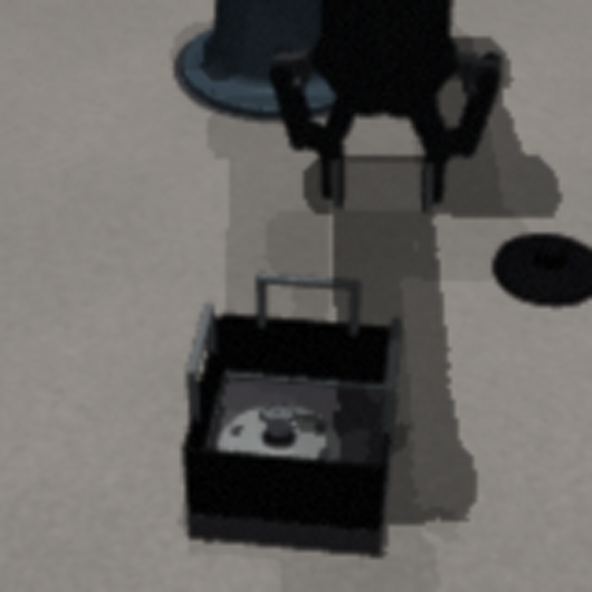

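View pics/a8.png

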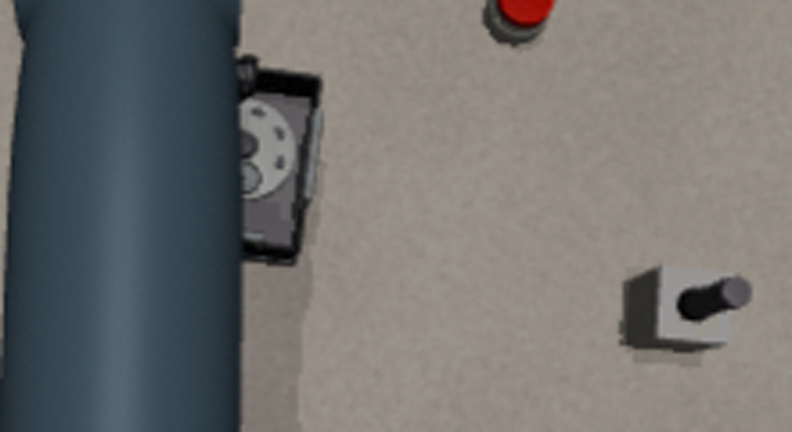

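```bash
python3 - <<'E'
from pl import *
import cv2
b,Db=capture("scene"); a,Da=capture("top")
for t in ("probe","holder","nose_tip"):
    for n in ("scene","top"):
        l=finder.tip_of(n,t);l2=finder.spot_in(n,t)
        print(t,n,[(np.round(x["pixel"],1),round(x["conf"],2)) for x in l[:1]],[(np.round(x["pixel"],1),round(x["conf"],2)) for x in l2[:1]])
off=p[6:8]
px=np.array([130+(291+.5)/3.6-.5,190+(737+.5)/3.6-.5]);print("probe top",atz("top",px,.195),atz("top",px-off,.195))
cv2.imwrite("pics/s9.png",cv2.resize(b[115:205,100:180],None,fx=6.5,fy=6.5,interpolation=cv2.INTER_CUBIC))
cv2.imwrite("pics/t9.png",cv2.resize(a[190:240,345:415],None,fx=10,fy=10,interpolation=cv2.INTER_CUBIC))
E
```

```text
probe scene [] [(array([152.3, 125. ]), 0.64)]
probe top [(array([216.1, 373.4]), 0.64)] [(array([215.6, 388. ]), 0.64)]
holder scene [(array([190.9, 138.4]), 0.95)] [(array([176.4, 135.6]), 0.7)]
holder top [(array([219.2, 372.6]), 0.93)] [(array([220.1, 374.1]), 0.63)]
nose_tip scene [] [(array([181.5, 264.9]), 0.22)]
nose_tip top [] [(array([200.5, 264.1]), 0.72)]
probe top [ 0.4835 -0.3819  0.195 ] [ 0.4829 -0.3816  0.195 ]
```

View pics/s9.png

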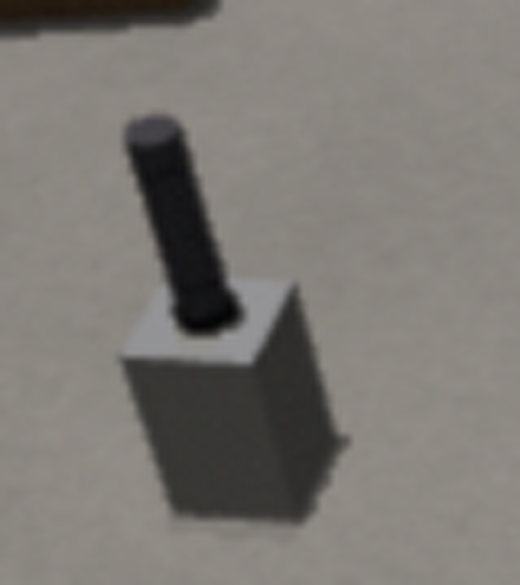

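View pics/t9.png

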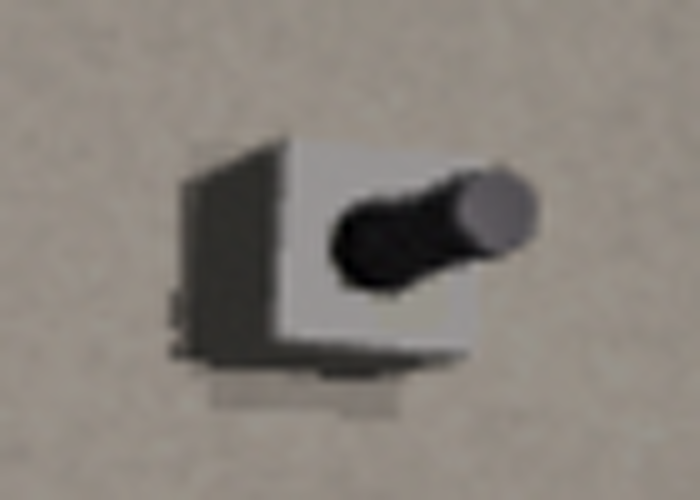

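```bash
python3 - <<'E'
from pl import *
ps=np.array([115+134.5/6.5-.5,100+154.5/6.5-.5]);pt=np.array([190+212.5/10-.5,345+498.5/10-.5])
print(tri(ps,pt),tri(ps-p[8:10],pt-p[6:8]),atz("top",pt,.195),atz("top",pt-p[6:8],.195),atz("scene",ps,.195),atz("scene",ps-p[8:10],.195))
go([.483,-.381,.235],frame([0,0,-1],sy));go([.483,-.381,.235],frame([0,0,-1],[0,1,0]))
E
```

```text
(array([ 0.483 , -0.3824,  0.192 ]), np.float64(0.000572163385864001)) (array([ 0.4827, -0.3831,  0.1899]), np.float64(0.0002906288414755526)) [ 0.4828 -0.3818  0.195 ] [ 0.4822 -0.3815  0.195 ] [ 0.4877 -0.3801  0.195 ] [ 0.4905 -0.3796  0.195 ]
t 16.03 TCP [0.6215 0.0551 0.2455] shift now-axes mm [ -75.2   -3.  -451.4] turn deg [-1.9  0.2 -0.8] shift after turn [ -73.9   10.5 -451.5]
t 16.03 TCP [0.6215 0.0551 0.2455] shift now-axes mm [ -75.2   -3.  -451.4] turn deg [-1.9 -8.2 -0.6] shift after turn [-138.5   10.5 -436.1]
```

```bash
python3 -m inch '[{"x":0,"y":0,"z":0,"ax":-1.9,"ay":-6.5,"az":-0.7,"jaw":50},{"x":-12,"y":0,"z":-39,"ax":0,"ay":-1.5,"az":0,"jaw":50},{"x":-12,"y":0,"z":-39,"ax":0,"ay":0,"az":0,"jaw":50},{"x":-12,"y":0,"z":-39,"ax":0,"ay":0,"az":0,"jaw":50},{"x":-12,"y":0,"z":-39,"ax":0,"ay":0,"az":0,"jaw":50},{"x":-12,"y":0,"z":-39,"ax":0,"ay":0,"az":0,"jaw":50},{"x":-12,"y":0,"z":-39,"ax":0,"ay":0,"az":0,"jaw":50},{"x":-12,"y":0,"z":-39,"ax":0,"ay":0,"az":0,"jaw":50},{"x":-12,"y":0,"z":-39,"ax":0,"ay":0,"az":0,"jaw":50},{"x":-12,"y":0,"z":-39,"ax":0,"ay":0,"az":0,"jaw":50}]' 60
python3 - <<'E'
from pl import *
show();go([.483,-.3815,.225],frame([0,0,-1],[0,1,0]))
E
```

```text
clock: 16.87
position: [0.5169, -0.2968, 0.2455]
orientation: [-1.571, -0.025, 0.014]
wrist_force: [1.1, -0.1, -0.8]
gripper_width: 0.0501
t 16.87 TCP [ 0.5169 -0.2968  0.2455] w 0.0501 F [ 1.1 -0.1 -0.8] T [-0.03 -0.01 -0.03] q [-0.63  0.41  0.17  1.32  0.   -0.65]
[[ 0.9997  0.0067 -0.0251]
 [ 0.0251 -0.0002  0.9997]
 [ 0.0066 -1.     -0.0004]]
t 16.87 TCP [ 0.5169 -0.2968  0.2455] shift now-axes mm [-36.2  20.3 -83.8] turn deg [0.  1.4 0.4] shift after turn [-33.9  20.5 -84.7]
```

```bash
python3 -m inch '[{"x":-13,"y":0,"z":-33,"ax":0,"ay":1,"az":0.4,"jaw":50},{"x":-13,"y":0,"z":-33,"ax":0,"ay":0,"az":0,"jaw":50},{"x":-8,"y":0,"z":-18,"ax":0,"ay":0,"az":0,"jaw":50},{"x":0,"y":0,"z":0,"ax":0,"ay":0,"az":0,"jaw":50}]' 60
python3 - <<'E'
from pl import *
show();go([.483,-.3815,.22],frame([0,0,-1],[0,1,0]))
E
```

```text
clock: 17.2
position: [0.4788, -0.3937, 0.2454]
orientation: [-1.575, 0.002, -0.002]
wrist_force: [0.5, 0.3, -0.5]
gripper_width: 0.0504
t 17.20 TCP [ 0.4788 -0.3937  0.2454] w 0.0504 F [ 0.5  0.3 -0.5] T [ 0.02  0.01 -0.01] q [-0.79  0.47  0.26  1.36 -0.   -0.79]
[[ 1.     -0.0004  0.0028]
 [-0.0028 -0.0046  1.    ]
 [-0.0004 -1.     -0.0046]]
t 17.20 TCP [ 0.4788 -0.3937  0.2454] shift now-axes mm [ 4.2 25.3 12.3] turn deg [ 0.3 -0.2 -0. ] shift after turn [ 4.2 25.4 12.2]
```

```bash
python3 -m inch '[{"x":4,"y":0,"z":11,"ax":0,"ay":0,"az":0,"jaw":50},{"x":0,"y":0,"z":0,"ax":0,"ay":0,"az":0,"jaw":50}]' 60
python3 - <<'E'
from pl import *
show();go([.483,-.3815,.22],frame([0,0,-1],[0,1,0]))
E
python3 -m inch '[{"x":0,"y":10,"z":0,"ax":0,"ay":0,"az":0,"jaw":50},{"x":0,"y":10,"z":0,"ax":0,"ay":0,"az":0,"jaw":50},{"x":0,"y":0,"z":0,"ax":0,"ay":0,"az":0,"jaw":50}]' 60
python3 - <<'E'
from pl import *
import cv2
show();go([.483,-.3815,.145],frame([0,0,-1],[0,1,0]))
b=capture("scene")[0]
cv2.imwrite("pics/s10.png",cv2.resize(b[75:205,90:190],None,fx=4.5,fy=4.5,interpolation=cv2.INTER_CUBIC))
E
```

```text
clock: 17.37
position: [0.4824, -0.3831, 0.245]
orientation: [-1.574, 0.005, -0.005]
wrist_force: [0.1, 1.0, 0.4]
gripper_width: 0.0499
t 17.37 TCP [ 0.4824 -0.3831  0.245 ] w 0.0499 F [0.1 1.  0.4] T [0.02 0.   0.  ] q [-0.77  0.46  0.24  1.35 -0.   -0.77]
[[ 1.      0.0001  0.0067]
 [-0.0067 -0.0035  1.    ]
 [ 0.0001 -1.     -0.0035]]
t 17.37 TCP [ 0.4824 -0.3831  0.245 ] shift now-axes mm [ 0.6 25.   1.7] turn deg [ 0.2 -0.4  0. ] shift after turn [ 0.6 25.   1.6]
clock: 17.62
position: [0.4849, -0.3786, 0.2252]
orientation: [-1.575, -0.001, -0.002]
wrist_force: [0.3, 0.4, -0.2]
gripper_width: 0.0502
t 17.62 TCP [ 0.4849 -0.3786  0.2252] w 0.0502 F [ 0.3  0.4 -0.2] T [-0.01 -0.05 -0.01] q [-0.77  0.46  0.19  1.3  -0.   -0.76]
[[ 1.      0.0016  0.0005]
 [-0.0005 -0.0037  1.    ]
 [ 0.0016 -1.     -0.0037]]
t 17.62 TCP [ 0.4849 -0.3786  0.2252] shift now-axes mm [-2.  80.2 -2.6] turn deg [ 0.2 -0.   0.1] shift after turn [-1.9 80.2 -2.9]
```

View pics/s10.png

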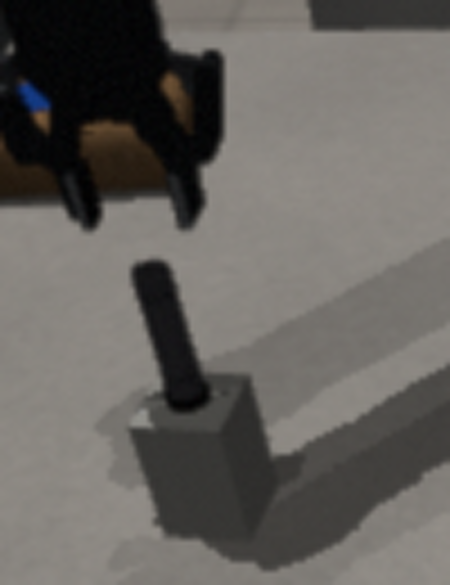

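```bash
python3 -m inch '[{"x":-2,"y":13,"z":-2.5,"ax":0,"ay":0,"az":0,"jaw":50},{"x":0,"y":13,"z":0,"ax":0,"ay":0,"az":0,"jaw":50},{"x":0,"y":13,"z":0,"ax":0,"ay":0,"az":0,"jaw":50},{"x":0,"y":0,"z":0,"ax":0,"ay":0,"az":0,"jaw":50}]' 60
python3 - <<'E'
from pl import *
show();go([.483,-.3815,.145],frame([0,0,-1],[0,1,0]))
E
```

```text
clock: 18.0
position: [0.4858, -0.3781, 0.1883]
orientation: [-1.577, -0.008, 0.001]
wrist_force: [-0.3, 0.5, 0.1]
gripper_width: 0.0497
t 18.00 TCP [ 0.4858 -0.3781  0.1883] w 0.0497 F [-0.3  0.5  0.1] T [0.02 0.01 0.02] q [-0.76  0.47  0.11  1.2  -0.   -0.77]
[[ 1.      0.0048 -0.0058]
 [ 0.0058 -0.006   1.    ]
 [ 0.0047 -1.     -0.006 ]]
t 18.00 TCP [ 0.4858 -0.3781  0.1883] shift now-axes mm [-3.  43.3 -3.2] turn deg [0.3 0.3 0.3] shift after turn [-2.8 43.3 -3.4]
```

```bash
python3 -m inch '[{"x":-4,"y":12,"z":-4,"ax":0.3,"ay":0.3,"az":0.3,"jaw":50},{"x":-1,"y":12,"z":-1,"ax":0,"ay":0,"az":0,"jaw":50},{"x":-1,"y":12,"z":-1,"ax":0,"ay":0,"az":0,"jaw":50},{"x":0,"y":0,"z":0,"ax":0,"ay":0,"az":0,"jaw":50},{"x":0,"y":0,"z":0,"ax":0,"ay":0,"az":0,"jaw":50}]' 60
python3 - <<'E'
from pl import *
show();go([.483,-.3815,.145],frame([0,0,-1],[0,1,0]))
E
```

```text
clock: 18.42
position: [0.481, -0.3841, 0.153]
orientation: [-1.573, -0.003, 0.002]
wrist_force: [0.6, -0.4, -1.3]
gripper_width: 0.0499
t 18.42 TCP [ 0.481  -0.3841  0.153 ] w 0.0499 F [ 0.6 -0.4 -1.3] T [-0.03  0.04 -0.01] q [-0.78  0.49  0.05  1.13 -0.   -0.78]
[[ 1.      0.0006 -0.0028]
 [ 0.0028 -0.0024  1.    ]
 [ 0.0006 -1.     -0.0024]]
t 18.42 TCP [ 0.481  -0.3841  0.153 ] shift now-axes mm [2.  8.  2.6] turn deg [0.1 0.2 0. ] shift after turn [2.  8.  2.6]
```

```bash
python3 -m inch '[{"x":1.5,"y":6,"z":2.5,"ax":0,"ay":0,"az":0,"jaw":50},{"x":0,"y":0,"z":0,"ax":0,"ay":0,"az":0,"jaw":34},{"x":0,"y":0,"z":0,"ax":0,"ay":0,"az":0,"jaw":30}]' 60
python3 - <<'E'
from pl import *
show();go([.483,-.3815,.145],frame([0,0,-1],[0,1,0]))
E
```

```text
clock: 18.67
position: [0.4833, -0.382, 0.1482]
orientation: [-1.575, -0.004, 0.001]
wrist_force: [0.0, 0.2, 0.3]
gripper_width: 0.0305
t 18.67 TCP [ 0.4833 -0.382   0.1482] w 0.0305 F [0.  0.2 0.3] T [ 0.02 -0.02  0.02] q [-0.77  0.49  0.04  1.11 -0.   -0.77]
[[ 1.      0.0021 -0.0027]
 [ 0.0027 -0.0038  1.    ]
 [ 0.0021 -1.     -0.0038]]
t 18.67 TCP [ 0.4833 -0.382   0.1482] shift now-axes mm [-0.3  3.2  0.5] turn deg [0.2 0.2 0.1] shift after turn [-0.3  3.2  0.5]
```

```bash
python3 -m inch '[{"x":0,"y":0,"z":0,"ax":0,"ay":0,"az":0,"jaw":16},{"x":0,"y":0,"z":0,"ax":0,"ay":0,"az":0,"jaw":16},{"x":0,"y":0,"z":0,"ax":0,"ay":0,"az":0,"jaw":16},{"x":0,"y":0,"z":0,"ax":0,"ay":0,"az":0,"jaw":16}]' 60
python3 - <<'E'
from pl import *
show();go([.483,-.3815,.145],frame([0,0,-1],[0,1,0]))
import cv2
b=capture("scene")[0]
cv2.imwrite("pics/s11.png",cv2.resize(b[75:205,90:190],None,fx=4.5,fy=4.5,interpolation=cv2.INTER_CUBIC))
E
```

```text
clock: 19.0
position: [0.4836, -0.382, 0.1489]
orientation: [-1.575, -0.004, 0.001]
wrist_force: [0.2, -1.0, -1.0]
gripper_width: 0.0229
t 19.00 TCP [ 0.4836 -0.382   0.1489] w 0.0229 F [ 0.2 -1.  -1. ] T [ 0.04 -0.01 -0.02] q [-0.77  0.49  0.04  1.12 -0.   -0.77]
[[ 1.      0.0024 -0.0031]
 [ 0.0031 -0.0043  1.    ]
 [ 0.0024 -1.     -0.0043]]
t 19.00 TCP [ 0.4836 -0.382   0.1489] shift now-axes mm [-0.6  3.9  0.5] turn deg [0.2 0.2 0.1] shift after turn [-0.6  3.9  0.5]
```

View pics/s11.png

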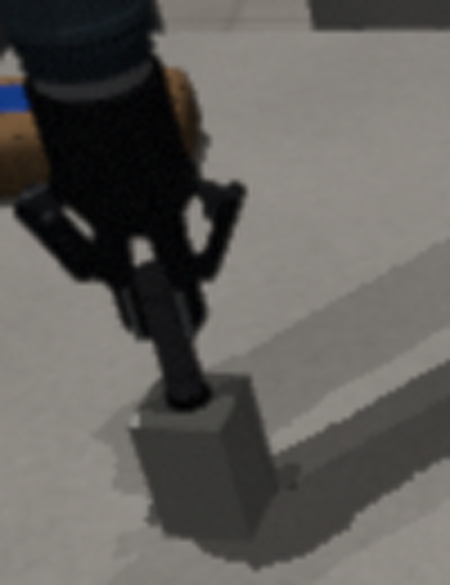

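```bash
python3 -m inch '[{"x":0,"y":-10,"z":0,"ax":0,"ay":0,"az":0,"jaw":16},{"x":0,"y":-15,"z":0,"ax":0,"ay":0,"az":0,"jaw":16},{"x":0,"y":-15,"z":0,"ax":0,"ay":0,"az":0,"jaw":16},{"x":0,"y":-15,"z":0,"ax":0,"ay":0,"az":0,"jaw":16}]' 60
python3 - <<'E'
from pl import *
show();go([.483,-.3815,.310],frame([0,0,-1],[0,1,0]))
E
```

```text
clock: 19.38
position: [0.4822, -0.3808, 0.2028]
orientation: [-1.571, -0.001, 0.004]
wrist_force: [0.6, 0.2, -2.0]
gripper_width: 0.0226
t 19.38 TCP [ 0.4822 -0.3808  0.2028] w 0.0226 F [ 0.6  0.2 -2. ] T [-0.17 -0.12  0.03] q [-0.77  0.47  0.15  1.25 -0.   -0.77]
[[ 1.     -0.002  -0.0028]
 [ 0.0028 -0.0003  1.    ]
 [-0.002  -1.     -0.0003]]
t 19.38 TCP [ 0.4822 -0.3808  0.2028] shift now-axes mm [   0.6 -107.2   -0.7] turn deg [ 0.   0.2 -0.1] shift after turn [   0.8 -107.2   -0.7]
```

```bash
python3 -m inch '[{"x":0,"y":-18,"z":0,"ax":0,"ay":0,"az":0,"jaw":16},{"x":0,"y":-18,"z":0,"ax":0,"ay":0,"az":0,"jaw":16},{"x":0,"y":-18,"z":0,"ax":0,"ay":0,"az":0,"jaw":16},{"x":0,"y":-18,"z":0,"ax":0,"ay":0,"az":0,"jaw":16},{"x":0,"y":-18,"z":0,"ax":0,"ay":0,"az":0,"jaw":16},{"x":0,"y":-18,"z":0,"ax":0,"ay":0,"az":0,"jaw":16},{"x":0,"y":0,"z":0,"ax":0,"ay":0,"az":0,"jaw":16}]' 60
python3 - <<'E'
from pl import *
import cv2
show();go([.483,-.3815,.310],frame([0,0,-1],[0,1,0]))
b=capture("scene")[0];a=capture("top")[0]
cv2.imwrite("pics/s12.png",cv2.resize(b[30:205,80:290],None,fx=3.4,fy=3.4,interpolation=cv2.INTER_CUBIC))
cv2.imwrite("pics/t12.png",cv2.resize(a[120:250,190:420],None,fx=3.4,fy=3.4,interpolation=cv2.INTER_CUBIC))
P,C,s=st();print("tip",P+C.apply([0,.139,0]),proj("scene",P+C.apply([0,.139,0])))
E
```

```text
clock: 19.97
position: [0.4824, -0.3809, 0.3245]
orientation: [-1.577, -0.005, -0.001]
wrist_force: [0.7, 0.0, -1.9]
gripper_width: 0.0223
t 19.97 TCP [ 0.4824 -0.3809  0.3245] w 0.0223 F [ 0.7  0.  -1.9] T [-0.03 -0.   -0.01] q [-0.77  0.47  0.46  1.55 -0.   -0.77]
[[ 1.      0.004  -0.0026]
 [ 0.0026 -0.0058  1.    ]
 [ 0.004  -1.     -0.0058]]
t 19.97 TCP [ 0.4824 -0.3809  0.3245] shift now-axes mm [ 0.6 14.5 -0.5] turn deg [0.3 0.1 0.2] shift after turn [ 0.6 14.5 -0.6]
tip [ 0.4821 -0.3808  0.1819] [138.0892 124.7221]
```

View pics/s12.png

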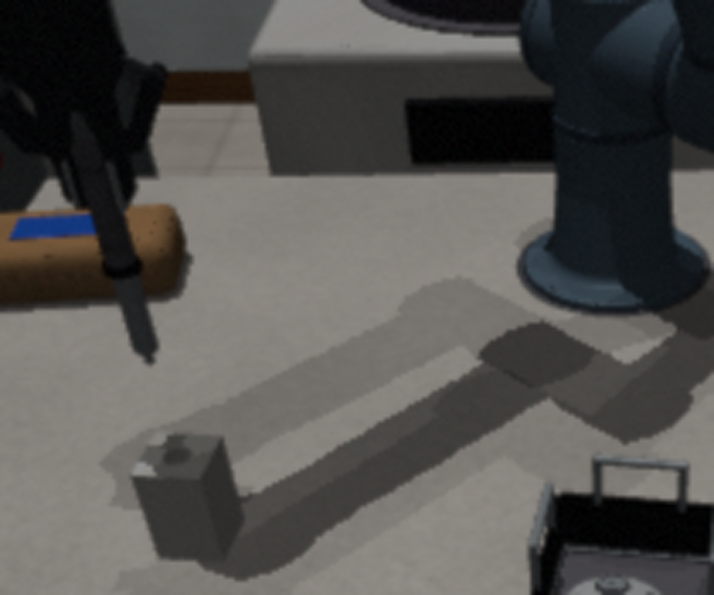

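View pics/t12.png

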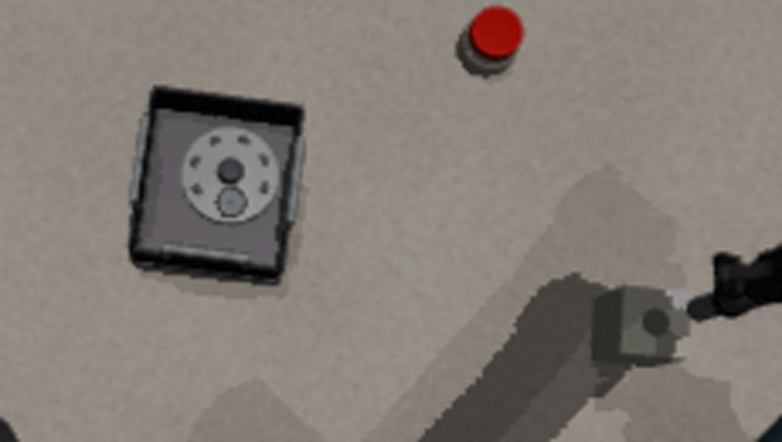

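```bash
python3 - <<'E'
from pl import *
import cv2
a,D=capture("top")
np.savez("a13.npz",a=a,D=D)
z=cv2.resize(a[140:205,222:287],None,fx=9,fy=9,interpolation=cv2.INTER_CUBIC)
cv2.imwrite("pics/t13.png",z)
for n in [0]:
    l=finder.tip_of("top","face");print([(np.round(x["pixel"],2),round(x["conf"],2)) for x in l])
    l=finder.tip_of("top","rotor");print([(np.round(x["pixel"],2),round(x["conf"],2)) for x in l])
E
```

```text
[(array([180.8, 258.2]), 0.45)]
[(array([171.7, 256.9]), 0.7)]
```

View pics/t13.png

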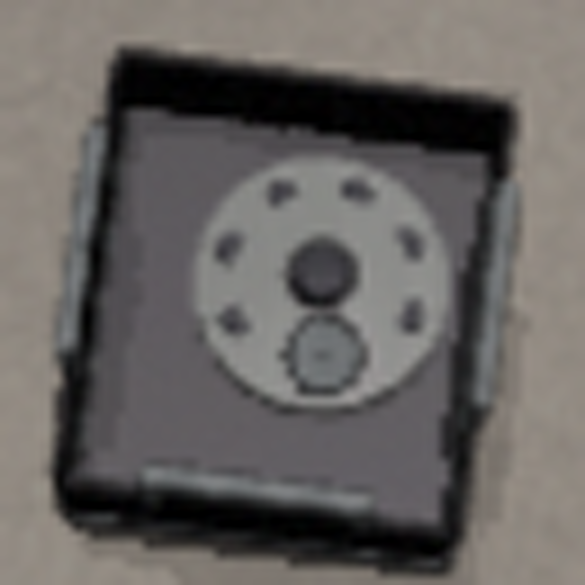

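```bash
python3 - <<'E'
from pl import *
f=lambda u,v:np.array([140+(v+.5)/9-.5,222+(u+.5)/9-.5])
off=p[6:8]
print("dot",atz("top",f(323.5,354),.0495),"hub",atz("top",f(322,272),.064),"rim z.03/.04",atz("top",f(322.5,281.5),.03),atz("top",f(322.5,281.5),.04))
c=p[:2]
for n,uv,tcp,d in (("L",(82,240),[.6302,.0659]-np.array([.0141,.041])*.02,sy),("R",(497,292),[.6025,-.0677]+np.array([.0154,.034])*.024,sy),("N",(260,487),[.5458,.0134],sx)):
    w=atz("top",f(*uv),.128);print(n,"cam",w,"perp cam",w[:2]@d[:2],"robot",np.array(tcp)@d[:2])
# azimuth: hole pair midpoints
for a,b,z in (((232,318),(414,316),.045),((230,248),(411,243),.045),((281,192),(359,190),.045)):
    print(atz("top",(f(*a)+f(*b))/2,z), "pairdir",np.degrees(np.arctan2(*(atz("top",f(*b),z)-atz("top",f(*a),z))[:2])))
E
```

```text
dot [ 0.6059 -0.0129  0.0495] hub [ 0.6318 -0.0127  0.064 ] rim z.03/.04 [ 0.6358 -0.0135  0.03  ] [ 0.6336 -0.0133  0.04  ]
L cam [0.6299 0.0666 0.128 ] perp cam 0.15703218610478417 robot 0.1555355864332736
R cam [ 0.6103 -0.0681  0.128 ] perp cam 0.020895619995768326 robot 0.02104663608464548
N cam [0.5475 0.0101 0.128 ] perp cam 0.5402560158482352 robot 0.5381180827626598
[ 0.6199 -0.0131  0.045 ] pairdir -179.66942491149277
[ 0.6454 -0.0127  0.045 ] pairdir 179.32798776067298
[ 0.6649 -0.013   0.045 ] pairdir 179.4206938003669
```

```bash
python3 -m inch '[{"x":4,"y":0,"z":36,"ax":0,"ay":0,"az":0,"jaw":16},{"x":4,"y":0,"z":38,"ax":0,"ay":0,"az":0,"jaw":16},{"x":4,"y":0,"z":38,"ax":0,"ay":0,"az":0,"jaw":16},{"x":4,"y":0,"z":38,"ax":0,"ay":0,"az":0,"jaw":16},{"x":4,"y":0,"z":38,"ax":0,"ay":0,"az":0,"jaw":16},{"x":4,"y":0,"z":38,"ax":0,"ay":0,"az":0,"jaw":16},{"x":4,"y":0,"z":38,"ax":0,"ay":0,"az":0,"jaw":16},{"x":4,"y":0,"z":38,"ax":0,"ay":0,"az":0,"jaw":16},{"x":4,"y":0,"z":30,"ax":0,"ay":0,"az":0,"jaw":16},{"x":4,"y":0,"z":20,"ax":0,"ay":0,"az":0,"jaw":16}]' 60
cat >> pl.py <<'E'
dot=np.array([.605,-.0133,.0495]);t=np.radians(18);nn=np.array([-np.sin(t),0,np.cos(t)]);L=.139
RF=frame(-nn,[0,1,0])
def pre(h,L=L,R=RF): go(dot+(L+h)*nn,R)
def tip():
    P,C,s=st();T=P+C.apply([0,L,0]);d=T-dot
    print("tip",T,"height along n %.4f"%(d@nn),"lateral x' %.4f y %.4f"%(d@np.array([nn[2],0,-nn[0]]),d[1]),"tilt err deg %.2f"%np.degrees(np.arccos(-C.as_matrix()[:,1]@nn)))
E
python3 - <<'E'
from pl import *
show();go([.525,-.0133,.32],frame([0,0,-1],[0,1,0]));pre(.1)
E
```

```text
clock: 21.05
position: [0.5137, -0.0157, 0.301]
orientation: [-1.559, 0.03, 0.015]
wrist_force: [-0.9, -0.9, -2.1]
gripper_width: 0.0227
t 21.05 TCP [ 0.5137 -0.0157  0.301 ] w 0.0227 F [-0.9 -0.9 -2.1] T [-0.12 -0.03 -0.02] q [-0.16  0.27  0.11  1.44  0.01 -0.15]
[[ 0.9995 -0.0288  0.0101]
 [-0.0098  0.0122  0.9999]
 [-0.0289 -0.9995  0.0119]]
t 21.05 TCP [ 0.5137 -0.0157  0.301 ] shift now-axes mm [ 10.7 -19.3   2.7] turn deg [-0.7 -0.6 -1.7] shift after turn [ 11.3 -19.    2.4]
t 21.05 TCP [ 0.5137 -0.0157  0.301 ] shift now-axes mm [18.1 23.7  2.3] turn deg [ -0.6  -0.7 -19.7] shift after turn [ 9.1 28.4  2.4]
```

```bash
python3 -m inch '[{"x":0,"y":-10,"z":1,"ax":-0.6,"ay":-0.7,"az":-5,"jaw":16},{"x":0,"y":0,"z":0,"ax":0,"ay":0,"az":-5,"jaw":16},{"x":0,"y":0,"z":0,"ax":0,"ay":0,"az":-5,"jaw":16},{"x":0,"y":0,"z":0,"ax":0,"ay":0,"az":-4.5,"jaw":16},{"x":0,"y":0,"z":0,"ax":0,"ay":0,"az":0,"jaw":16}]' 60
python3 - <<'E'
from pl import *
show();pre(.1);tip()
E
```

```text
clock: 21.47
position: [0.5081, -0.0059, 0.2943]
orientation: [-1.548, -0.242, -0.221]
wrist_force: [-1.9, 0.4, -3.5]
gripper_width: 0.0227
t 21.47 TCP [ 0.5081 -0.0059  0.2943] w 0.0227 F [-1.9  0.4 -3.5] T [-0.01  0.59 -0.01] q [-0.18 -0.03 -0.3   1.01  0.06 -0.18]
[[ 0.9566  0.2911 -0.0148]
 [ 0.0119  0.0119  0.9999]
 [ 0.2912 -0.9566  0.0079]]
t 21.47 TCP [ 0.5081 -0.0059  0.2943] shift now-axes mm [16.8 23.3 -7.9] turn deg [-0.7  0.7 -1.1] shift after turn [16.5 23.7 -7.4]
tip [ 0.5486 -0.0043  0.1613] height along n 0.1238 lateral x' -0.0191 y 0.0090 tilt err deg 1.27
```

```bash
python3 -m inch '[{"x":9,"y":0,"z":-4,"ax":-0.7,"ay":0.7,"az":-1.1,"jaw":16},{"x":8,"y":0,"z":-4,"ax":0,"ay":0,"az":0,"jaw":16},{"x":0,"y":0,"z":0,"ax":0,"ay":0,"az":0,"jaw":16},{"x":0,"y":0,"z":0,"ax":0,"ay":0,"az":0,"jaw":16}]' 60
python3 - <<'E'
from pl import *
show();pre(.1);tip()
E
```

```text
clock: 21.8
position: [0.5247, -0.0149, 0.2978]
orientation: [-1.558, -0.239, -0.244]
wrist_force: [0.6, -0.1, -2.2]
gripper_width: 0.0224
t 21.80 TCP [ 0.5247 -0.0149  0.2978] w 0.0224 F [ 0.6 -0.1 -2.2] T [0.03 0.46 0.06] q [-0.18 -0.01 -0.28  1.    0.05 -0.17]
[[ 0.9531  0.3025  0.003 ]
 [-0.0028 -0.0013  1.    ]
 [ 0.3025 -0.9531 -0.0004]]
t 21.80 TCP [ 0.5247 -0.0149  0.2978] shift now-axes mm [-0.2 22.   1.6] turn deg [ 0.1 -0.2 -0.4] shift after turn [-0.3 22.   1.6]
tip [ 0.5667 -0.0151  0.1653] height along n 0.1220 lateral x' -0.0006 y -0.0018 tilt err deg 0.40
```

```bash
python3 -m inch '[{"x":0,"y":15,"z":1.5,"ax":0,"ay":0,"az":-0.4,"jaw":16},{"x":0,"y":15,"z":0,"ax":0,"ay":0,"az":0,"jaw":16},{"x":0,"y":15,"z":0,"ax":0,"ay":0,"az":0,"jaw":16},{"x":0,"y":15,"z":0,"ax":0,"ay":0,"az":0,"jaw":16},{"x":0,"y":0,"z":0,"ax":0,"ay":0,"az":0,"jaw":16}]' 60
python3 - <<'E'
from pl import *
show();pre(.015);tip()
E
```

```text
clock: 22.22
position: [0.5538, -0.0162, 0.2434]
orientation: [-1.559, -0.247, -0.255]
wrist_force: [0.1, 0.6, -3.1]
gripper_width: 0.0228
t 22.22 TCP [ 0.5538 -0.0162  0.2434] w 0.0228 F [ 0.1  0.6 -3.1] T [-0.03  0.5   0.01] q [-0.17  0.06 -0.36  0.84  0.05 -0.16]
[[ 0.9493  0.3143  0.005 ]
 [-0.0041 -0.0034  1.    ]
 [ 0.3143 -0.9493 -0.0019]]
t 22.22 TCP [ 0.5538 -0.0162  0.2434] shift now-axes mm [-11.5  46.2   3. ] turn deg [ 0.2 -0.2  0.3] shift after turn [-11.2  46.3   2.9]
tip [ 0.5975 -0.0166  0.1115] height along n 0.0613 lateral x' 0.0120 y -0.0033 tilt err deg 0.37
```

```bash
python3 -m inch '[{"x":-10,"y":0,"z":3,"ax":0,"ay":0,"az":0.3,"jaw":16},{"x":0,"y":0,"z":0,"ax":0,"ay":0,"az":0,"jaw":16},{"x":0,"y":0,"z":0,"ax":0,"ay":0,"az":0,"jaw":16}]' 60
python3 - <<'E'
from pl import *
pre(.02);tip()
E
python3 -m inch '[{"x":0,"y":8,"z":0,"ax":0,"ay":0,"az":0,"jaw":16},{"x":-2,"y":8,"z":0,"ax":0,"ay":0,"az":0,"jaw":16},{"x":-2,"y":8,"z":0,"ax":0,"ay":0,"az":0,"jaw":16},{"x":0,"y":0,"z":0,"ax":0,"ay":0,"az":0,"jaw":16}]' 60
python3 - <<'E'
from pl import *
show();pre(.02);tip()
E
```

```text
clock: 22.47
position: [0.5459, -0.0135, 0.2413]
orientation: [-1.559, -0.242, -0.25]
wrist_force: [0.3, 1.3, -1.6]
gripper_width: 0.0228
t 22.47 TCP [ 0.5459 -0.0135  0.2413] shift now-axes mm [-3.  41.7  0.3] turn deg [ 0.2 -0.3 -0.1] shift after turn [-3.  41.6  0.2]
tip [ 0.5887 -0.014   0.109 ] height along n 0.0617 lateral x' 0.0029 y -0.0007 tilt err deg 0.20
clock: 22.8
position: [0.5515, -0.0138, 0.2184]
orientation: [-1.56, -0.246, -0.254]
wrist_force: [-1.4, 0.2, -2.5]
gripper_width: 0.0229
t 22.80 TCP [ 0.5515 -0.0138  0.2184] w 0.0229 F [-1.4  0.2 -2.5] T [-0.01  0.45  0.03] q [-0.17  0.07 -0.41  0.78  0.05 -0.15]
[[ 0.9497  0.3132  0.0054]
 [-0.0042 -0.0044  1.    ]
 [ 0.3132 -0.9497 -0.0028]]
t 22.80 TCP [ 0.5515 -0.0138  0.2184] shift now-axes mm [-1.4 18.2  0.6] turn deg [ 0.2 -0.2  0.3] shift after turn [-1.3 18.2  0.5]
tip [ 0.595  -0.0145  0.0864] height along n 0.0382 lateral x' 0.0019 y -0.0012 tilt err deg 0.36
```

```bash
python3 -m inch '[{"x":-1,"y":7,"z":1,"ax":0.2,"ay":0,"az":0.3,"jaw":16},{"x":-1,"y":7,"z":0,"ax":0,"ay":0,"az":0,"jaw":16},{"x":-1,"y":5,"z":0,"ax":0,"ay":0,"az":0,"jaw":16},{"x":0,"y":0,"z":0,"ax":0,"ay":0,"az":0,"jaw":16}]' 60
python3 - <<'E'
from pl import *
import cv2
show();pre(.01);tip()
b,D1=capture("scene");a,D2=capture("top")
cv2.imwrite("pics/s14.png",cv2.resize(b[120:240,210:310],None,fx=5,fy=5,interpolation=cv2.INTER_CUBIC))
cv2.imwrite("pics/t14.png",cv2.resize(a[140:215,212:297],None,fx=8,fy=8,interpolation=cv2.INTER_CUBIC))
for n in("scene","top"):
    l=finder.tip_of(n,"nose_tip");print(n,[(np.round(x["pixel"],1),round(x["conf"],2)) for x in l[:2]])
P,C,s=st();T=P+C.apply([0,L,0]);print(proj("scene",T),proj("top",T),proj("scene",dot),proj("top",dot))
E
```

```text
clock: 23.13
position: [0.5542, -0.0127, 0.1967]
orientation: [-1.557, -0.241, -0.248]
wrist_force: [-1.0, 0.0, -2.2]
gripper_width: 0.0224
t 23.13 TCP [ 0.5542 -0.0127  0.1967] w 0.0224 F [-1.   0.  -2.2] T [-0.    0.4   0.04] q [-0.17  0.09 -0.44  0.73  0.05 -0.15]
[[ 0.9518  0.3066  0.0042]
 [-0.0044 -0.0003  1.    ]
 [ 0.3066 -0.9518  0.001 ]]
t 23.13 TCP [ 0.5542 -0.0127  0.1967] shift now-axes mm [ 2.9  6.7 -0.6] turn deg [ 0.  -0.2 -0.1] shift after turn [ 2.9  6.7 -0.6]
tip [ 0.5968 -0.0128  0.0644] height along n 0.0167 lateral x' -0.0032 y 0.0005 tilt err deg 0.14
scene []
top [(array([252.9, 181.4]), 0.56), (array([219.9, 376.8]), 0.49)]
[195.3132 259.6147] [180.2971 257.6698] [201.513  259.5658] [179.1767 257.6375]
```

View pics/s14.png

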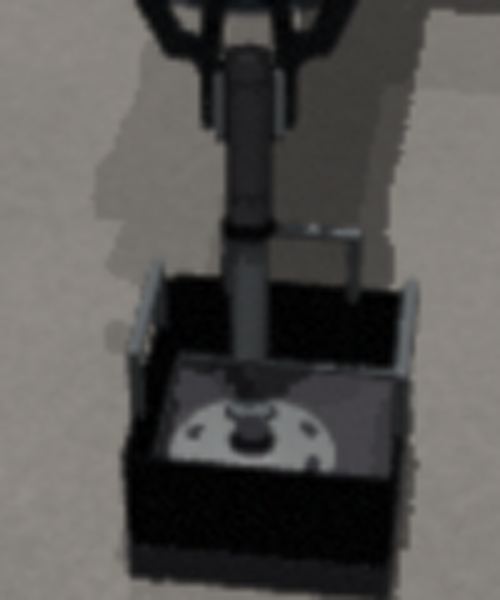

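View pics/t14.png

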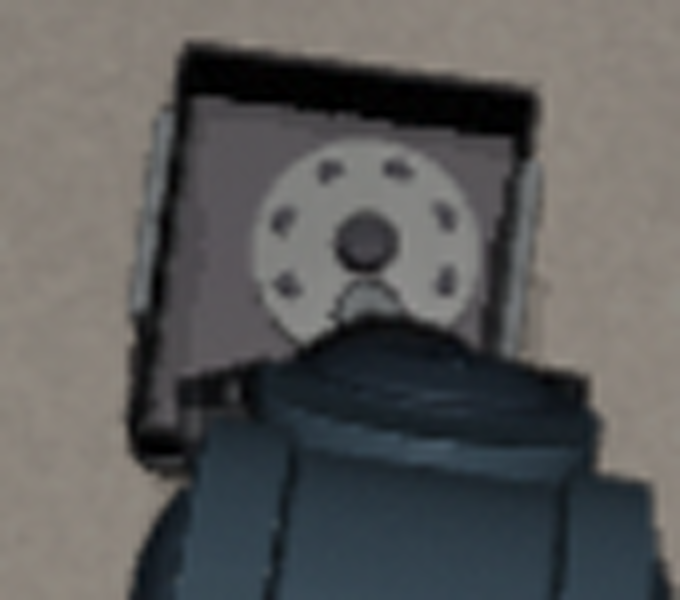

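```bash
python3 - <<'E'
from pl import *
import cv2
b,D1=capture("scene")
z=cv2.resize(b[180:215,235:285],None,fx=15,fy=15,interpolation=cv2.INTER_CUBIC)
z=np.clip(z.astype(float)*1.8,0,255).astype(np.uint8)
cv2.imwrite("pics/s15.png",z)
P,C,s=st();
for X in (P+C.apply([0,L,0]),P+C.apply([0,L-.014,0]),dot):
    q=proj("scene",X);print(q,"zoom uv",(q[1]-235+.5)*15-.5,(q[0]-180+.5)*15-.5)
E
```

```text
[195.2985 259.5959] zoom uv 375.9388749049357 236.47714913611023
[190.6336 259.5487] zoom uv 375.2311387280046 166.50434768636057
[201.513  259.5658] zoom uv 375.48648583883914 329.694534949558
```

View pics/s15.png

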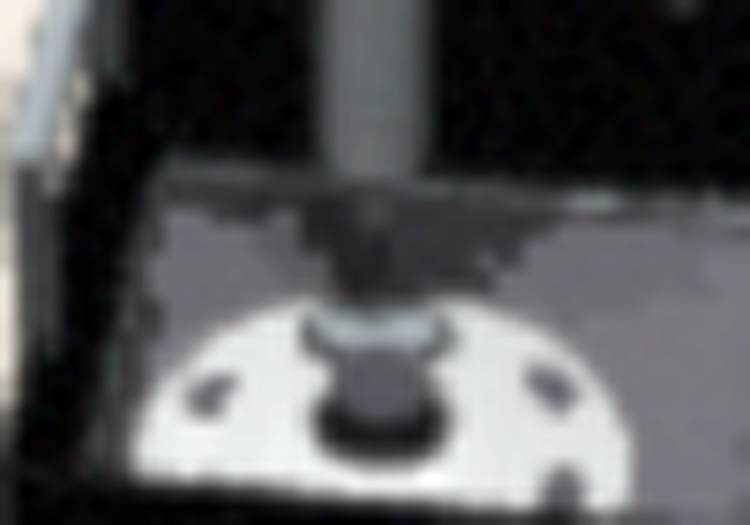

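```bash
python3 -m inch '[{"x":2.5,"y":4,"z":-0.5,"ax":0,"ay":0,"az":0,"jaw":16},{"x":0,"y":3,"z":0,"ax":0,"ay":0,"az":0,"jaw":16},{"x":0,"y":0,"z":0,"ax":0,"ay":0,"az":0,"jaw":16},{"x":0,"y":0,"z":0,"ax":0,"ay":0,"az":0,"jaw":16}]' 60
python3 - <<'E'
from pl import *
show();pre(.0);tip()
E
```

```text
clock: 23.72
position: [0.5615, -0.0137, 0.194]
orientation: [-1.557, -0.246, -0.253]
wrist_force: [-0.3, 0.3, -1.6]
gripper_width: 0.0225
t 23.72 TCP [ 0.5615 -0.0137  0.194 ] w 0.0225 F [-0.3  0.3 -1.6] T [0.02 0.43 0.02] q [-0.17  0.1  -0.44  0.72  0.05 -0.15]
[[ 0.9498  0.3127  0.0043]
 [-0.0041 -0.0013  1.    ]
 [ 0.3127 -0.9499  0.    ]]
t 23.72 TCP [ 0.5615 -0.0137  0.194 ] shift now-axes mm [-3.4 11.9  0.4] turn deg [ 0.1 -0.2  0.2] shift after turn [-3.3 11.9  0.4]
tip [ 0.605  -0.0139  0.062 ] height along n 0.0119 lateral x' 0.0038 y -0.0006 tilt err deg 0.23
```

```bash
python3 -m inch '[{"x":-3,"y":4,"z":0.4,"ax":0,"ay":0,"az":0.2,"jaw":16},{"x":0,"y":0,"z":0,"ax":0,"ay":0,"az":0,"jaw":16}]' 60
python3 - <<'E'
from pl import *
show();pre(.0);tip()
E
python3 -m inch '[{"x":0,"y":0,"z":0,"ax":0,"ay":0,"az":0,"jaw":16},{"x":0,"y":0,"z":0,"ax":0,"ay":0,"az":0,"jaw":16}]' 60
python3 - <<'E'
from pl import *
pre(.0);tip()
E
```

```text
clock: 23.88
position: [0.5599, -0.0133, 0.189]
orientation: [-1.557, -0.243, -0.25]
wrist_force: [0.0, -0.2, -1.7]
gripper_width: 0.0223
t 23.88 TCP [ 0.5599 -0.0133  0.189 ] w 0.0223 F [ 0.  -0.2 -1.7] T [0.03 0.43 0.04] q [-0.16  0.11 -0.45  0.71  0.05 -0.15]
[[ 0.951   0.3092  0.0043]
 [-0.0041 -0.0013  1.    ]
 [ 0.3092 -0.951   0.    ]]
t 23.88 TCP [ 0.5599 -0.0133  0.189 ] shift now-axes mm [-0.2  7.6 -0. ] turn deg [ 0.1 -0.2  0. ] shift after turn [-0.2  7.6 -0. ]
tip [ 0.6028 -0.0134  0.0568] height along n 0.0076 lateral x' 0.0002 y -0.0001 tilt err deg 0.08
clock: 24.05
position: [0.5595, -0.0132, 0.1886]
orientation: [-1.557, -0.243, -0.249]
wrist_force: [0.8, 0.5, -1.6]
gripper_width: 0.0226
t 24.05 TCP [ 0.5595 -0.0132  0.1886] shift now-axes mm [ 0.3  7.3 -0.1] turn deg [ 0.1 -0.2 -0. ] shift after turn [ 0.3  7.3 -0.1]
tip [ 0.6024 -0.0133  0.0563] height along n 0.0073 lateral x' -0.0004 y -0.0000 tilt err deg 0.08
```

Aligned; baseline force about −1.7 N in z. Approach along the axis.

```bash
python3 -m inch '[{"x":0,"y":3,"z":0,"ax":0,"ay":0,"az":0,"jaw":16},{"x":0,"y":0,"z":0,"ax":0,"ay":0,"az":0,"jaw":16}]' 60
python3 - <<'E'
from pl import *
tip()
E
python3 -m inch '[{"x":-0.5,"y":3,"z":0,"ax":0,"ay":0,"az":0,"jaw":16},{"x":0,"y":0,"z":0,"ax":0,"ay":0,"az":0,"jaw":16}]' 60
python3 - <<'E'
from pl import *
tip()
E
```

```text
clock: 24.22
position: [0.5605, -0.0132, 0.1856]
orientation: [-1.557, -0.243, -0.25]
wrist_force: [0.1, -0.3, -2.1]
gripper_width: 0.0227
tip [ 0.6034 -0.0134  0.0533] height along n 0.0041 lateral x' -0.0003 y -0.0001 tilt err deg 0.08
clock: 24.38
position: [0.5611, -0.0132, 0.1823]
orientation: [-1.557, -0.243, -0.25]
wrist_force: [-0.2, -0.0, -2.9]
gripper_width: 0.0226
tip [ 0.604  -0.0134  0.0501] height along n 0.0009 lateral x' -0.0008 y -0.0001 tilt err deg 0.07
```

```bash
cat >> pl.py <<'E'
def favg(n=8):
    F=[];
    for i in range(n):
        capture("scene");F.append(arm.state()["wrist_force"])
    F=np.array(F);m=F.mean(0);print("F mean",m.round(2),"sd",F.std(0).round(2),"along n %.2f"%(m@nn));tip()
E
python3 - <<'E'
from pl import *
favg(8)
E
python3 -m inch '[{"x":0.5,"y":3,"z":0,"ax":0,"ay":0,"az":0,"jaw":16},{"x":0,"y":0,"z":0,"ax":0,"ay":0,"az":0,"jaw":16}]' 60
python3 - <<'E'
from pl import *
favg(5)
E
```

```text
F mean [ 0.09 -0.19 -1.9 ] sd [0.5  0.44 0.36] along n -1.83
tip [ 0.6047 -0.0135  0.0511] height along n 0.0016 lateral x' 0.0002 y -0.0002 tilt err deg 0.10
clock: 24.95
position: [0.5633, -0.0133, 0.1808]
orientation: [-1.557, -0.245, -0.251]
wrist_force: [-0.6, -0.6, -0.6]
gripper_width: 0.0225
F mean [-0.64  0.07 -1.22] sd [0.32 0.58 0.53] along n -0.96
tip [ 0.6065 -0.0135  0.049 ] height along n -0.0009 lateral x' 0.0013 y -0.0002 tilt err deg 0.15
```

```bash
python3 -m inch '[{"x":-1.5,"y":2,"z":0,"ax":0,"ay":0,"az":0,"jaw":16},{"x":0,"y":0,"z":0,"ax":0,"ay":0,"az":0,"jaw":16}]' 60
python3 - <<'E'
from pl import *
favg(6)
E
```

```text
clock: 25.37
position: [0.5632, -0.0134, 0.1793]
orientation: [-1.557, -0.247, -0.253]
wrist_force: [-0.6, -0.6, 0.5]
gripper_width: 0.0227
F mean [-0.61 -0.18  0.52] sd [0.45 0.25 0.25] along n 0.69
tip [ 0.6066 -0.0136  0.0475] height along n -0.0024 lateral x' 0.0009 y -0.0003 tilt err deg 0.24
```

```bash
python3 -m inch '[{"x":-1,"y":2.5,"z":0,"ax":0,"ay":0,"az":0.2,"jaw":16},{"x":0,"y":0,"z":0,"ax":0,"ay":0,"az":0,"jaw":16}]' 60
python3 - <<'E'
from pl import *
favg(8)
E
```

```text
clock: 25.83
position: [0.5639, -0.0134, 0.1775]
orientation: [-1.558, -0.245, -0.251]
wrist_force: [-0.6, 0.2, 1.2]
gripper_width: 0.0226
F mean [-0.7   0.38  1.33] sd [0.36 0.42 0.29] along n 1.48
tip [ 0.6069 -0.0136  0.0455] height along n -0.0044 lateral x' 0.0006 y -0.0003 tilt err deg 0.15
```

```bash
python3 - <<'E'
from pl import *
import cv2
favg(10);print(arm.state()["qd"].round(4),arm.state()["clock"])
b,_=capture("scene");a,_=capture("top")
z=cv2.resize(b[110:240,200:320],None,fx=4.6,fy=4.6,interpolation=cv2.INTER_CUBIC)
cv2.imwrite("pics/s16.png",np.clip(z*1.0*1.6,0,255).astype(np.uint8))
z=cv2.resize(b[180:215,235:285],None,fx=15,fy=15,interpolation=cv2.INTER_CUBIC)
cv2.imwrite("pics/s17.png",np.clip(z*1.0*1.8,0,255).astype(np.uint8))
cv2.imwrite("pics/t16.png",a)
E
```

```text
F mean [-0.32  0.39  1.41] sd [0.42 0.18 0.43] along n 1.44
tip [ 0.6068 -0.0136  0.0454] height along n -0.0044 lateral x' 0.0005 y -0.0003 tilt err deg 0.14
[-0.0003 -0.0006 -0.0003 -0.001  -0.     -0.0012] 26.7333
```

View pics/s16.png

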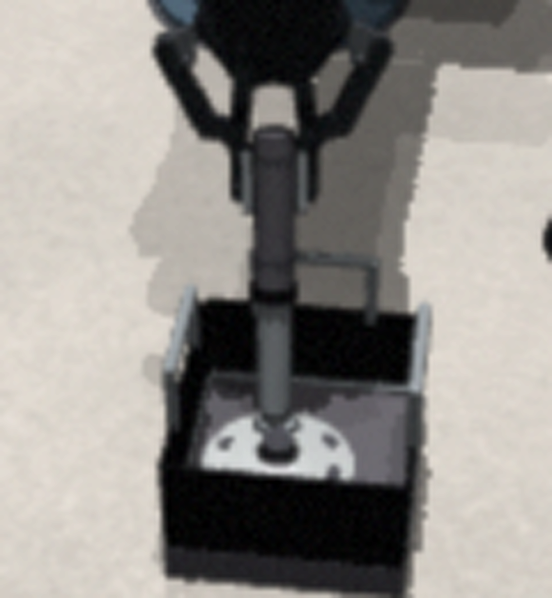

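View pics/s17.png

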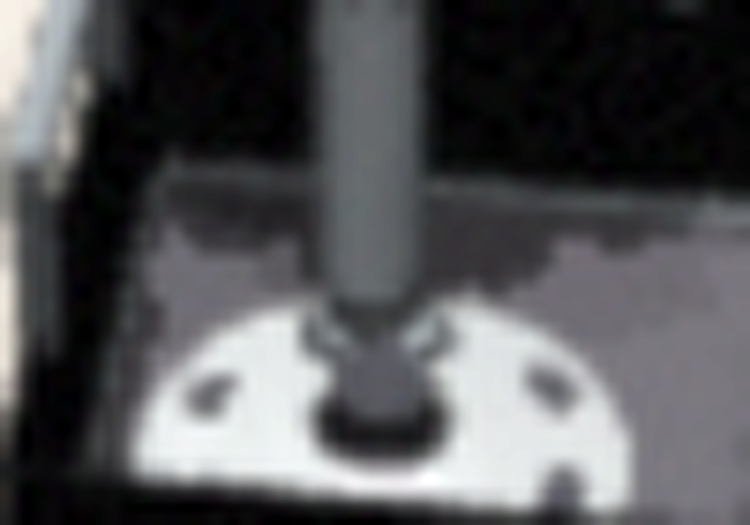

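View pics/t16.png

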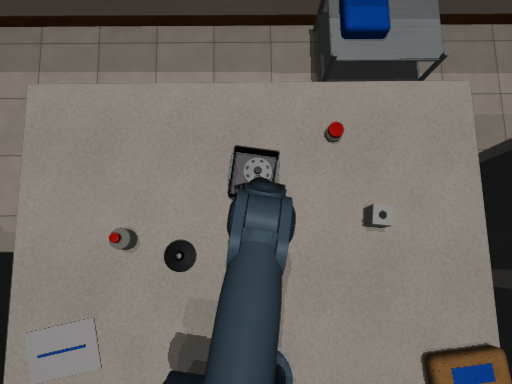

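```bash
python3 - <<'E'
from pl import *
import cv2
ims=[capture("scene")[0].astype(float).mean(2) for _ in range(3)];g=np.mean(ims,0)
def edges(row,lo,hi):
    x=np.arange(lo,hi,.02);y=np.interp(x,np.arange(g.shape[1]),g[row]);m=(y.max()+y.min())/2
    on=x[y>m];return on[0],on[-1]
P,C,s=st()
for r in range(168,192,2):
    e=edges(r,250,270)
    # predicted axis col at that row
    ss=np.linspace(.01,.09,400);pp=np.array([proj("scene",P+C.apply([0,L-.0-k,0])) for k in ss]);k=np.argmin(abs(pp[:,0]-r))
    print(r,np.round(e,2),"ctr %.2f"%np.mean(e),"w %.2f"%(e[1]-e[0]),"pred %.2f at s=%.3f"%(pp[k,1],ss[k]))
for r in (200,201,202,203): print(r,g[r,250:272].round(0))
print(proj("scene",dot))
E
```

```text
168 [250.   253.68] ctr 251.84 w 3.68 pred 259.20 at s=0.090
170 [250.   253.64] ctr 251.82 w 3.64 pred 259.20 at s=0.090
172 [250.   253.46] ctr 251.73 w 3.46 pred 259.20 at s=0.090
174 [250.   269.98] ctr 259.99 w 19.98 pred 259.21 at s=0.086
176 [254.62 269.98] ctr 262.30 w 15.36 pred 259.23 at s=0.080
178 [254.74 262.8 ] ctr 258.77 w 8.06 pred 259.25 at s=0.075
180 [255.6  262.42] ctr 259.01 w 6.82 pred 259.27 at s=0.069
182 [255.5  262.58] ctr 259.04 w 7.08 pred 259.29 at s=0.063
184 [255.76 262.54] ctr 259.15 w 6.78 pred 259.31 at s=0.057
186 [255.78 262.54] ctr 259.16 w 6.76 pred 259.33 at s=0.051
188 [255.82 262.5 ] ctr 259.16 w 6.68 pred 259.35 at s=0.045
190 [255.7 262.5] ctr 259.10 w 6.80 pred 259.36 at s=0.039
200 [65. 72. 81. 87. 89. 79. 65. 34. 35. 38. 38. 34. 38. 58. 81. 94. 99. 86.
 73. 69. 64. 63.]
201 [ 84. 104. 122. 124. 116.  71.  68.  49.  35.  35.  37.  39.  59.  81.
  76. 109. 121. 120. 109.  96.  79.  70.]
202 [123. 127. 128. 128. 119.  62.  65.  75.  50.  38.  46.  58.  88.  85.
  66.  93. 123. 126. 124. 123. 117.  97.]
203 [129. 129. 130. 129. 122.  85.  62.  55.  58.  52.  51.  56.  69.  57.
  76. 106. 124. 126. 126. 125. 120. 115.]
[201.513  259.5658]
```

```bash
python3 -m inch '[{"x":0,"y":-8,"z":0,"ax":0,"ay":0,"az":0,"jaw":16},{"x":0,"y":0,"z":1,"ax":0,"ay":0,"az":0,"jaw":16},{"x":0,"y":0,"z":0,"ax":0,"ay":0,"az":0,"jaw":16}]' 60
sed -i 's/dot=np.array(\[.605,-.0133/dot=np.array([.605,-.0124/' pl.py
python3 - <<'E'
from pl import *
pre(.002);favg(4)
E
```

```text
clock: 27.23
position: [0.5593, -0.0124, 0.1842]
orientation: [-1.558, -0.241, -0.248]
wrist_force: [-0.8, 0.5, -1.6]
gripper_width: 0.0228
t 27.23 TCP [ 0.5593 -0.0124  0.1842] shift now-axes mm [ 1.9  1.3 -0. ] turn deg [ 0.1 -0.2 -0.1] shift after turn [ 1.9  1.3 -0. ]
F mean [ 0.08  0.15 -1.97] sd [1.   0.47 0.26] along n -1.90
tip [ 0.6024 -0.0127  0.0519] height along n 0.0031 lateral x' -0.0018 y -0.0003 tilt err deg 0.14
```

```bash
python3 -m inch '[{"x":1,"y":1.5,"z":0.3,"ax":0,"ay":0,"az":0,"jaw":16},{"x":0,"y":0,"z":0,"ax":0,"ay":0,"az":0,"jaw":16}]' 60
python3 - <<'E'
from pl import *
favg(4)
E
```

```text
clock: 27.6
position: [0.5607, -0.0122, 0.1824]
orientation: [-1.558, -0.241, -0.248]
wrist_force: [0.3, 0.1, -2.0]
gripper_width: 0.0228
F mean [-0.04  0.38 -1.7 ] sd [0.26 0.36 0.33] along n -1.61
tip [ 0.6034 -0.0125  0.0505] height along n 0.0014 lateral x' -0.0012 y -0.0001 tilt err deg 0.17
```

```bash
python3 -m inch '[{"x":0.6,"y":2,"z":0.2,"ax":0,"ay":0,"az":-0.1,"jaw":16},{"x":0,"y":2,"z":0,"ax":0,"ay":0,"az":0,"jaw":16},{"x":0,"y":0,"z":0,"ax":0,"ay":0,"az":0,"jaw":16}]' 60
python3 - <<'E'
from pl import *
favg(4)
E
```

```text
clock: 28.05
position: [0.5629, -0.0121, 0.1793]
orientation: [-1.558, -0.243, -0.25]
wrist_force: [-1.6, -0.9, 0.4]
gripper_width: 0.0225
F mean [-1.16 -0.01 -0.26] sd [0.2 0.6 0.7] along n 0.11
tip [ 0.6059 -0.0124  0.0474] height along n -0.0023 lateral x' 0.0002 y -0.0000 tilt err deg 0.13
```

```bash
python3 -m inch '[{"x":-0.5,"y":2.8,"z":0,"ax":0,"ay":0,"az":0.1,"jaw":16},{"x":0,"y":0,"z":0,"ax":0,"ay":0,"az":0,"jaw":16}]' 60
python3 - <<'E'
from pl import *
favg(10)
print(arm.state()["clock"])
E
```

```text
clock: 28.42
position: [0.5637, -0.0121, 0.1772]
orientation: [-1.558, -0.243, -0.25]
wrist_force: [-1.7, 0.0, 0.3]
gripper_width: 0.0225
F mean [-1.76 -0.01  1.1 ] sd [0.56 0.45 0.57] along n 1.59
tip [ 0.6066 -0.0124  0.0452] height along n -0.0046 lateral x' 0.0002 y -0.0000 tilt err deg 0.14
28.9167
```

```bash
python3 - <<'E'
from pl import *
import cv2
favg(8)
b,_=capture("scene")
g=b.astype(float).mean(2)
for r in (184,188,201,202,203): print(r,g[r,252:268].round(0))
z=cv2.resize(b[110:240,200:320],None,fx=4.6,fy=4.6,interpolation=cv2.INTER_CUBIC)
cv2.imwrite("pics/s18.png",np.clip(z*1.0*1.6,0,255).astype(np.uint8));print(arm.state()["clock"],arm.state()["gripper_width"])
E
```

```text
F mean [-1.27  0.07  0.56] sd [0.4  0.49 0.46] along n 0.92
tip [ 0.6065 -0.0124  0.0452] height along n -0.0046 lateral x' 0.0001 y -0.0000 tilt err deg 0.14
184 [ 3.  4.  1.  6. 25. 49. 57. 58. 58. 55. 50. 39.  9.  3.  3.  2.]
188 [ 5.  2.  4.  7. 24. 49. 58. 59. 57. 56. 50. 38.  7.  5.  4.  2.]
201 [122. 125. 117.  78.  82.  55.  51.  48.  40.  47.  53.  57.  70. 109.
 122. 119.]
202 [128. 127. 118.  63.  69.  81.  86.  77.  58.  81.  89.  83.  67.  94.
 122. 125.]
203 [129. 129. 122.  84.  63.  55.  63.  57.  54.  60.  69.  57.  75. 105.
 124. 125.]
29.3667 0.022572420951630683
```

View pics/s18.png

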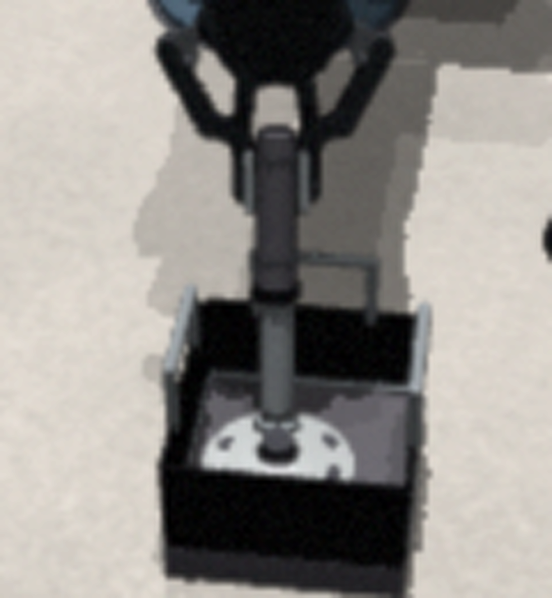

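```bash
python3 - <<'E'
from pl import *
favg(30)
E
```

```text
F mean [-1.43  0.14  1.2 ] sd [0.43 0.37 0.39] along n 1.59
tip [ 0.6066 -0.0125  0.0452] height along n -0.0046 lateral x' 0.0001 y -0.0001 tilt err deg 0.14
```

```bash
python3 - <<'E'
from cell import workorder,arm
print(arm.state()["clock"]);print(workorder.hand_in())
E
```

```text
30.8667
the job is handed in; nothing more can be done
None
```

The job is handed in at 30.9 s. All three panels were folded upright before I took the probe out. At hand-in the probe stood still on the gauging pad, still gripped.

- **Panels:** I swung the right, near and left panels in turn by their bars and pressed each to its stop. Resistance at the stops was about 13–26 N. The pictures afterwards show all three upright.
- **Press:** The last average of 30 force readings gave about 3.4 N net along the pad's normal, and the arm position puts the nose about 4.6 mm in. One shorter average of 8 readings before it gave only about 2.8 N. The readings are noisy and the arm had not moved, so I went with the longer average.
- **Squareness:** The tool was within about 0.15° of the pad's computed normal. That normal assumes the given 18° slope and the pad direction I measured from the rotor's holes.
- **Position on the dot:** After the first press, the scene picture showed the nose about 1 mm to the right (−y) of the ring's centre. I backed off, shifted and pressed again. It then sat centred across the ring to about 1 mm.
- **What I could not check:** In the x direction I could not see the tip directly, because the hub hides it in one camera and the wrist in the other. That direction rests on the calibration, with an uncertainty of about 1–2 mm.
- **Leave-alone items and side forces:** In the last full picture the bottle, jar and lid had not moved. I saw no contact between the probe and the screens. A sideways force of about 1.4 N along x showed on the wrist while pressing, which is partly the pad's tilt and perhaps some friction at the nose.

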